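# Rub down a beech knife block on the cork bar

## Robot

A 6-joint arm with a two-finger parallel gripper is mounted at the origin on a cart in front of the work surface, level with it; the furniture and walls round the work are solid. World frame = base frame: x ahead of the robot, y to its left, z up, the work surface at z = 0. Lengths are in m, angles in rad, forces in N, time in s.
With the tool pointing down it reaches from about 0.275 to 0.875 m from the base axis. Payload 12.5 kg.
Tool frame: the origin (TCP) lies midway between the tips of the shut fingers; the grasp point (between the pads) lies 19 mm behind it; z points along the fingers, y is the line along which they close (so a half turn about z gives the same grasp; the last joint's range is limited). The gripper opens to 85 mm and grips with 20 to 120 N. Pads are 22 mm wide; open, the fingers measure 114 mm over their backs; the gripper's body (76 mm by 85 mm) begins 54 mm behind the grasp point. The pads swing forward as they close: fully open they stand 13 mm farther back than shut.
Start: joints at [-1.253, 0.351, 1.652, -0, 1.139, -0.085], TCP at [0.216, -0.506, 0.198] pointing down, gripper open.
Joint ranges: [-2.75, 2.75], [-0.79, 2.1], [0.01, 2.65], [-1.57, 4.71], [0.07, 3.14], [-2.87, 2.87]. Speed limits (rad/s): [2.22, 2.22, 2.79, 3.14, 3.14, 3.14].

## Interface

Orientations are given as a unit quaternion [w, x, y, z].
In Python, from workcell import status, imaging, arm gives the robot as it stands. The module is installed in compiled form; this text tells all that it offers.
- The arm moves only by the tool jog_arm, never from a script. Its argument "series" is a list of rows, each a list of 5 numbers: the closure, from 0 (fully open) to 1 (shut), then the shift along the tool's x, y, z in cm, then the turn about the tool's z in rad. In form: [[jaw, tx, ty, tz, turn], ...]. A call has 1 to 5 rows; each row is the pose to reach, as a shift and turn from the pose commanded when the call began, along the tool's axes at that moment; what a row does not reach only later rows make up. A row lasts 1/10 s, in which the tool goes at most 50 mm and 8.59 degrees, less where a joint would pass 70% of its speed; a pose out of reach is approached as far as the arm can. A call with a gripper value outside its range is refused whole. The fingers move at their own pace and stop on an object; "newtons" is the grip in N (left out, the last holds). Time passes only in rows, so rows that repeat a pose let the fingers close. It gives the time, the measured TCP pose, the force, the opening and the grip force at its end, in the units of the state.
- status.get_obs(): the state, without advancing time (a new reading comes with each control period).
- imaging.grab_frame(name): name is "scene" or "top" or "wrist"; returns the picture (480x640x3 uint8, red, green, blue); there is no depth.
- imaging.camera_info(name): a dict with "fx", "fy", "cx", "cy" (pixels), "k1" (the pictures are not rectified: a ray, as slopes to the right and down, at radius r is drawn at 1 + k1 r^2 times it, then the intrinsics apply), "origin" and "rotation" of the camera in the world. Camera axes: x right, y down, z forward; pixel columns grow to the right and rows downward; lengths in m; the calibration is good to about 2 mm. A picture is of the moment at which its call begins: read the wrist's pose just before it. camera_info takes no time and is no camera call; for the wrist camera it gives the pose at the moment of the call.
- arm.job_done(): hands the job in; it is judged then, once.
The state is a dict: "time_s": time; "q": joint angles; "joint_velocities": joint speeds; "tau": joint torques, N m; "tool_pos": TCP position; "orientation": TCP orientation; "contact_force": force on the tool from outside, world axes, zero at the start; "wrist_torque": the same for the moment, N m; "grip_width": opening from 0.0 (shut) to 1.0 (fully open); "gripper_force": force on a finger pad.
Only numpy, scipy, OpenCV 4.12 (cv2) and the standard library are available. Lean on these libraries where they do the work, as an engineer would, in place of code of your own. Each camera call takes 0.05 s, during which the arm holds its last target. There are 200 camera calls.

## Task

Rub the striped front of the wooden knife block across the sprung cork bar, block upright, in one stroke drawn towards you (the robot) from one edge of the face to the other, pressing the bar in a few millimetres. Then lay the block on its back on the worktop, let go, take a fresh hold, and rub its foot across the bar in the same way, stripe still up. Finish by laying it on its back, stripe up, lengthways in the middle of the wire rack; never let it drop, and leave everything else where it stands.

Things in the scene. Friction and masses are not known exactly. Their poses are not given: they have to be found in the camera images.
- knife_block: Solid beech knife block, 46 mm deep (x), 56 wide (y), 130 tall (z), 0.2 to 0.35 kg, upright at first. Origin: centre of its foot (underside when upright). +x points out of the front, which has a dark vertical stripe; +z from foot to top (three black slot marks). All faces flat. Grip it over its width. At first the front looks to +y, or up to 0.9 rad from it towards the robot.
- block_front (a point): Point of the block's front face, on its middle line, 37 mm above the foot; axes as the block's.
- block_mid (a point): Centre of the block, 65 mm above the foot; axes as the block's. Height when it lies on its back: 23 mm on the worktop, 41 mm on the rack.
- bar_face (a point): Centre of the sprung bar's upright cork face, 37 mm above the worktop; moves with the bar. The face is 24 mm wide (y), spans 8 to 66 mm above the worktop and looks along -x; +x is the way it is pressed in, +y the stroke, towards the robot. A good stroke runs from the block's middle 24 mm on the -y side of the bar's, bar already pressed, to 24 mm on the +y side, keeping the face flat on the cork.
- bracket: Fixed steel angle bracket that carries the bar, 110 mm wide (y), 72 mm tall. Axes as the bar's. Origin: on the worktop, 22 mm behind the free cork face; its base plate begins 18 mm behind that face and runs 80 mm back. At the start the cork looks to world -y, or up to 0.4 rad from it away from the robot.
- rub_bar (a joint): How far the cork bar is pressed in, in m: 0 free, 0.010 at its stop. The spring pushes back with 0.8 N at 0 and 400 N/m more; about 5 mm is a good press.
- drying_rack: Fixed wire drying rack, 195 mm long (its x) and 105 mm wide (its y), wires run across it every 22 mm; their top is 18 mm above the worktop. Origin: centre of its underside, on the worktop. At first its length runs along world y within 0.35 rad. Apart from the block, the worktop between rack and bracket (x 0.35 to 0.55) is clear.
- mug: Bystander: striped mug, 94 mm tall, standing towards the back.
- honey_jar: Bystander: honey jar with red lid, 86 mm tall, towards the back.
- spice_jar: Bystander: spice jar with red cap, 45 x 106 mm, towards the back.
- timer: Bystander: red and white kitchen timer, 64 mm, at the front right.
- tin: Bystander: round tin, 86 x 40 mm, at the right by the microwave.
Mind the look-alikes: they are no part of the job. What is shaped like the knife_block but orange or turquoise is not meant.

How it is judged:
On the way, in this order (a step that is already met when the one before it is completed fails the run):
1. the upright block's front presses the bar in more than 2 mm, the block's middle more than 12 mm on the far side of the bar's (value of joint rub_bar above 0.002 m and x of block_front in the frame of bar_face between -0.005 and 0.005 m and angle between the x axis of knife_block and the x axis of bar_face, either way round below 0.15 rad and angle between knife_block's own z axis and vertical below 0.2 rad and y of knife_block in the frame of bar_face below -0.012 m), for 0.03 s.
2. still pressed, the block's middle is at the bar's (within 8 mm) (value of joint rub_bar above 0.002 m and x of block_front in the frame of bar_face between -0.005 and 0.005 m and angle between the x axis of knife_block and the x axis of bar_face, either way round below 0.15 rad and angle between knife_block's own z axis and vertical below 0.2 rad and y of knife_block in the frame of bar_face between -0.008 and 0.008 m), for 0.03 s.
3. still pressed, the block's middle is more than 12 mm on the near side (value of joint rub_bar above 0.002 m and x of block_front in the frame of bar_face between -0.005 and 0.005 m and angle between the x axis of knife_block and the x axis of bar_face, either way round below 0.15 rad and angle between knife_block's own z axis and vertical below 0.2 rad and y of knife_block in the frame of bar_face above 0.012 m), for 0.03 s.
4. the block lies on its back on the worktop, at rest and let go (angle between knife_block's own x axis and vertical below 0.12 rad and height (world z) of block_mid below 0.028 m and contact force between the fingers and knife_block below 0.05 N and linear speed of knife_block below 0.03 m/s), for 0.2 s.
5. lying stripe up, the block's foot presses the bar in more than 2 mm, its middle more than 12 mm on the far side (value of joint rub_bar above 0.002 m and x of knife_block in the frame of bar_face between -0.005 and 0.005 m and angle between the z axis of knife_block and the x axis of bar_face, either way round below 0.15 rad and angle between knife_block's own x axis and vertical below 0.2 rad and y of knife_block in the frame of bar_face below -0.012 m), for 0.03 s.
6. still pressed, its middle is at the bar's (within 8 mm) (value of joint rub_bar above 0.002 m and x of knife_block in the frame of bar_face between -0.005 and 0.005 m and angle between the z axis of knife_block and the x axis of bar_face, either way round below 0.15 rad and angle between knife_block's own x axis and vertical below 0.2 rad and y of knife_block in the frame of bar_face between -0.008 and 0.008 m), for 0.03 s.
7. still pressed, its middle is more than 12 mm on the near side (value of joint rub_bar above 0.002 m and x of knife_block in the frame of bar_face between -0.005 and 0.005 m and angle between the z axis of knife_block and the x axis of bar_face, either way round below 0.15 rad and angle between knife_block's own x axis and vertical below 0.2 rad and y of knife_block in the frame of bar_face above 0.012 m), for 0.03 s.
At the end, for the whole second after the job is handed in: The block rests on the rack's wires on its back, stripe up (within 0.12 rad), its centre within 30 mm of the rack's middle (level) and 37 to 46 mm above the worktop, its length along the rack's (within 0.3 rad, either way round), at rest; the bar is free (under 1.5 mm) (angle between knife_block's own x axis and vertical below 0.12 rad and horizontal distance between block_mid and drying_rack below 0.03 m and height (world z) of block_mid between 0.037 and 0.046 m and angle between the z axis of knife_block and the x axis of drying_rack, either way round below 0.3 rad and linear speed of knife_block below 0.02 m/s and value of joint rub_bar below 0.0015 m); the robot touches nothing.
It fails at once if the block is dropped: out of the fingers with its centre more than 85 mm above the worktop (contact force between the fingers and knife_block below 0.01 N and height (world z) of block_mid above 0.085 m).
It fails at once if a bystander (mug, honey jar, spice jar, timer or tin) is moved more than 30 mm (distance of any of mug, honey_jar, spice_jar, timer, tin from where it was at the start of the episode above 0.03 m).
It also fails if it takes over 67 s, if anything falls off the work surface, if the arm or the gripper's body presses on something with over 40 N, if the wrist force passes 120 N, or if a joint passes its speed limit or range.

## Working session

There is one attempt and no reset: what is moved stays moved. The work goes in short steps, Python scripts to look and compute and a tool call to move; the robot and the scene stay as the last step left them, time stands still between calls to the robot, and variables do not carry over. Pictures are saved under pics/ and viewed, at most 10 in all, crops included, and the job is handed in when it is done.

Besides the shell and the picture viewer there is one more tool, called after "Call:" as name(argument=value, ...), one argument or row to a line, values as JSON. jog_arm: Moves the arm, as the interface text tells. Its arguments: {"type":"object","properties":{"series":{"type":"array","items":{"type":"array","items":{"type":"number"}}},"newtons":{"type":"number"}},"required":["series"]}

```bash
mkdir -p pics
python3 - <<'E'
from workcell import status, imaging
import cv2, numpy as np
print(status.get_obs())
ims=[]
for n in("scene","top"):
    i=imaging.camera_info(n); print(n,i)
    im=imaging.grab_frame(n); cv2.imwrite(f"pics/{n}0.png",im[:,:,::-1])
E
```

```text
{'time_s': 0.0, 'q': array([-1.25260247e+00,  3.51255284e-01,  1.65242509e+00,  6.62420944e-06,
        1.13911999e+00, -8.45868862e-02]), 'joint_velocities': array([-8.48853459e-04,  6.44907654e-04, -1.79702325e-03, -3.00525514e-05,
        1.35707878e-03,  1.81544346e-03]), 'tau': array([-3.73804369e-05, -5.06107986e+01, -2.91404271e+01, -6.53725283e-05,
        4.49134372e-03,  2.45578047e-05]), 'tool_pos': array([ 0.21550146, -0.50561328,  0.19754764]), 'orientation': array([-6.00092020e-04,  9.79789505e-01,  2.00030401e-01, -6.73852841e-05]), 'contact_force': array([0.34766057, 0.08718135, 0.84309873]), 'wrist_torque': array([ 0.01474123,  0.00597042, -0.03059787]), 'gripper_force': 0.0, 'grip_width': 1.0000488775614356}
scene {'fx': 463.9038828891556, 'fy': 463.9038828891556, 'cx': 323.2319089589352, 'cy': 246.70172431945102, 'k1': -0.10724331883672535, 'origin': array([-0.39794782, -0.59372194,  0.99234431]), 'rotation': array([-0.36071244,  0.79388739, -0.44720949,  0.19908044])}
top {'fx': 588.2069703440358, 'fy': 588.2069703440358, 'cx': 319.7502424164601, 'cy': 235.5115258414645, 'k1': -0.13345562925874058, 'origin': array([-0.07361829, -0.0267734 ,  1.4005115 ]), 'rotation': array([-0.14044093,  0.70332203, -0.6821302 ,  0.14252321])}
```

View pics/top0.png

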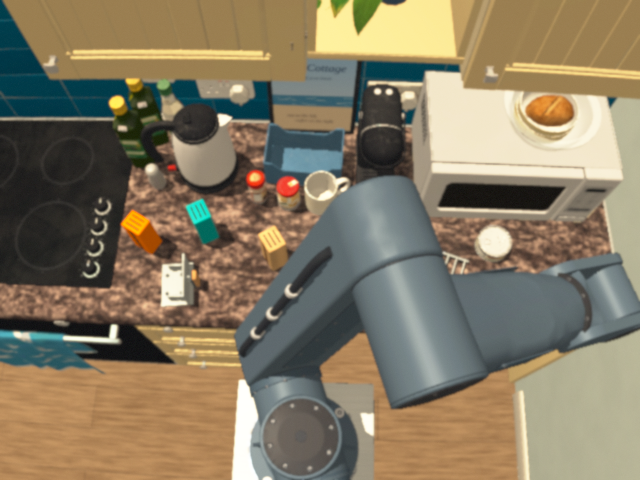

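View pics/scene0.png

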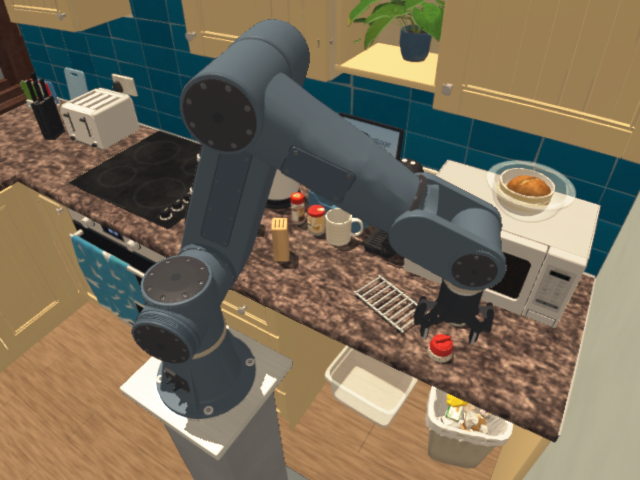

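The top view shows the beech block at (272,248), the bracket with cork at (185,283), and orange and turquoise decoys. The scene view shows the rack at (388,302) and the timer at (440,348).

```bash
cat > h.py <<'E'
import numpy as np, cv2
from workcell import status, imaging
from scipy.spatial.transform import Rotation as R
def rot(q): return R.from_quat([q[1],q[2],q[3],q[0]]).as_matrix()
def ray(ci,uv):
    K=np.array([[ci['fx'],0,ci['cx']],[0,ci['fy'],ci['cy']],[0,0,1.]])
    p=cv2.undistortPoints(np.array(uv,float).reshape(-1,1,2),K,np.array([ci['k1'],0,0,0.])).reshape(-1,2)
    return np.c_[p,np.ones(len(p))]@rot(ci['rotation']).T
def onz(ci,uv,z):
    d=ray(ci,uv); o=np.array(ci['origin']); return o+d*((z-o[2])/d[:,2])[:,None]
def proj(ci,P):
    c=(np.atleast_2d(P)-ci['origin'])@rot(ci['rotation']); s=c[:,:2]/c[:,2:]; s=s*(1+ci['k1']*(s**2).sum(1))[:,None]
    return s*[ci['fx'],ci['fy']]+[ci['cx'],ci['cy']]
def tri(cis,uvs):
    A=0;b=0
    for ci,uv in zip(cis,uvs):
        d=ray(ci,[uv])[0]; d/=np.linalg.norm(d); M=np.eye(3)-np.outer(d,d); A=A+M; b=b+M@np.array(ci['origin'])
    return np.linalg.solve(A,b)
E
python3 - <<'E'
from h import *
t=imaging.camera_info('top'); s=imaging.camera_info('scene'); w=imaging.camera_info('wrist')
print('top axes',rot(t['rotation'])[:,2])
print('blocktop',onz(t,[(271,236)],.13)); print('bracket',onz(t,[(178,283),(195,283)],.04))
print('rack',onz(s,[(388,302)],.018),'timer',onz(s,[(440,348)],.05))
print('mug,honey,spice',onz(t,[(321,192),(288,190),(256,180)],.09))
print('decoys',onz(t,[(135,220),(198,210)],.13))
o=status.get_obs(); T=rot(o['orientation'])
print(w, 'cam in tool', T.T@(w['origin']-o['tool_pos']), T.T@rot(w['rotation']))
E
```

```text
top axes [ 0.39207742  0.00311164 -0.91992696]
blocktop [[0.46290841 0.09187071 0.13      ]]
bracket [[0.368744   0.32073987 0.04      ]
 [0.37029938 0.27873271 0.04      ]]
rack [[ 0.43720341 -0.28971864  0.018     ]] timer [[ 0.33736476 -0.47763001  0.05      ]]
mug,honey,spice [[ 0.60335011 -0.02206111  0.09      ]
 [ 0.60627117  0.06076109  0.09      ]
 [ 0.63215595  0.14312611  0.09      ]]
decoys [[0.49389841 0.42194661 0.13      ]
 [0.52494354 0.27175417 0.13      ]]
{'fx': 387.3215239386471, 'fy': 387.3215239386471, 'cx': 317.4409260694153, 'cy': 240.83149345663222, 'k1': -0.0469831943406926, 'origin': array([ 0.29157607, -0.47276304,  0.37311936]), 'rotation': array([ 0.13743804,  0.8229693 , -0.5434837 , -0.09196622])} cam in tool [ 0.08288158 -0.00063021 -0.17547439] [[ 4.13956790e-04 -9.45272227e-01 -3.26282462e-01]
 [ 9.99999430e-01  7.12529307e-04 -7.95561028e-04]
 [ 9.84507562e-04 -3.26281947e-01  9.45271983e-01]]
```

Call:
jog_arm(
  series=[
    [0, 3.3, -3, -1.4, -0.117],
    [0, 6.6, -6, -2.8, -0.234],
    [0, 9.9, -9, -4.2, -0.351],
    [0, 13.2, -12, -5.6, -0.468],
    [0, 16.5, -15, -7, -0.585],
  ],
)

```text
time_s: 0.6
tool_pos: [0.3088, -0.3015, 0.2684]
orientation: [-0.0, 0.879, 0.476, 0.0]
contact_force: [1.0, -0.1, 1.5]
grip_width: 1.002
gripper_force: 0.0
```

Call:
jog_arm(
  series=[
    [0, 4.4, -0.7, -1.2, -0.117],
    [0, 8.8, -1.4, -2.5, -0.234],
    [0, 13.2, -2.1, -3.7, -0.351],
    [0, 17.6, -2.8, -5, -0.468],
    [0, 22, -3.6, -6.2, -0.583],
  ],
)

```text
time_s: 1.1
tool_pos: [0.3999, -0.098, 0.3306]
orientation: [0.0, 0.705, 0.709, 0.0]
contact_force: [0.7, -1.0, -0.4]
grip_width: 0.999
gripper_force: 0.0
```

```bash
cat > snap.py <<'E'
import sys,pickle; from h import *
def snap(n):
    o=status.get_obs(); ci=imaging.camera_info('wrist'); im=imaging.grab_frame('wrist')[:,:,::-1].copy()
    cv2.imwrite(f'pics/{n}.png',im); pickle.dump((o,ci),open(f'pics/{n}.pkl','wb')); return o,ci,im
if __name__=='__main__':
    o,ci,im=snap(sys.argv[1]); q=o['orientation']; print(o['time_s'],o['tool_pos'],'yaw',2*np.arctan2(q[2],q[1]))
E
python3 snap.py w1
```

```text
1.1 [ 0.3999473  -0.09799085  0.33063795] yaw 1.5754834338916894
```

Call:
jog_arm(
  series=[
    [0, 4.5, 0, 0, 0],
    [0, 9, 0, 0, 0],
    [0, 13.5, 0, 0, 0],
    [0, 18, 0, 0, 0],
    [0, 22, 0, 0, 0],
  ],
)

```text
time_s: 1.65
tool_pos: [0.3991, 0.1221, 0.33]
orientation: [-0.0, 0.707, 0.707, -0.0]
contact_force: [0.5, 0.0, -0.4]
grip_width: 1.0
gripper_force: 0.0
```

```bash
python3 snap.py w2
```

```text
1.65 [0.39912642 0.12211914 0.3300092 ] yaw 1.571054674700807
```

View pics/w1.png

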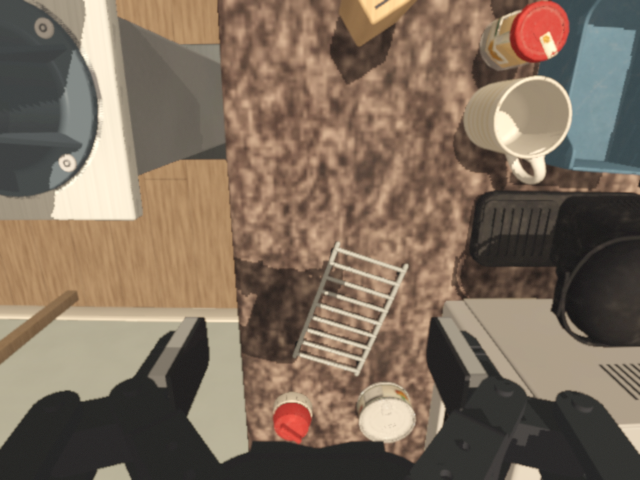

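View pics/w2.png

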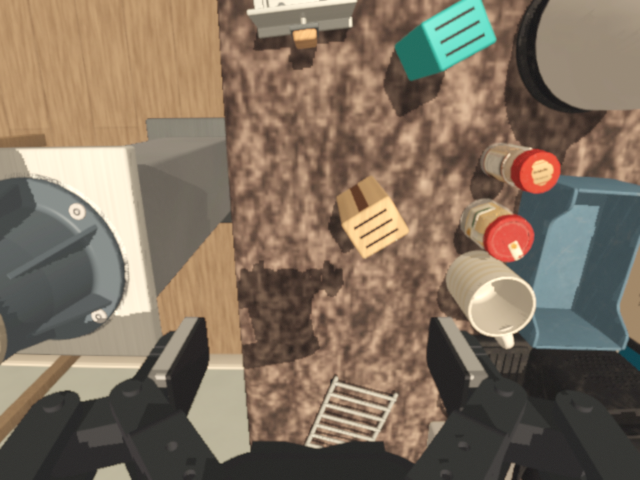

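w1 shows the rack with corners at about (337,246), (406,267), (358,373) and (296,356). w2 shows the block's top at about (372,224) with the stripe on its upper-left face, the cork at (305,38), and the bracket along the top edge.

Run:
```python
from h import *; import pickle
im=cv2.imread('pics/w2.png'); o,ci=pickle.load(open('pics/w2.pkl','rb'))
a=cv2.resize(im[165:275,320:430],(520,520),interpolation=cv2.INTER_CUBIC)
b=cv2.resize(im[0:60,240:370],None,fx=4,fy=4,interpolation=cv2.INTER_CUBIC)
c=np.zeros((590,800,3),np.uint8); c[:240,:520]=b
d=cv2.resize(im[170:265,325:420],(340,340),interpolation=cv2.INTER_CUBIC); c[250:590,:340]=d
w=cv2.imread('pics/w1.png')[235:385,285:415]; c[250:590,345:345+295]=cv2.resize(w,(295,340),interpolation=cv2.INTER_CUBIC)
cv2.imwrite('pics/c1.png',c)
hsv=cv2.cvtColor(im,cv2.COLOR_BGR2HSV)[170:265,325:420]
m=cv2.inRange(hsv,(12,70,190),(28,190,255)); m=cv2.morphologyEx(m,cv2.MORPH_CLOSE,np.ones((5,5)))
cs,_=cv2.findContours(m,0,2); k=max(cs,key=cv2.contourArea); r=cv2.minAreaRect(k); bx=cv2.boxPoints(r)+[325,170]
print(cv2.contourArea(k),r[1],bx); P=onz(ci,bx,.13); print(P[:,:2],np.linalg.norm(np.diff(P,axis=0),axis=1),P.mean(0))
w1=pickle.load(open('pics/w1.pkl','rb'))[1]
Q=onz(w1,[(337,246),(406,267),(358,373),(296,356)],.018);print(Q[:,:2],np.linalg.norm(np.diff(Q,axis=0),axis=1),Q.mean(0))
print(tri([w1,ci],[(337,246),(337,380)]),tri([w1,ci],[(406,267),(397,394)]))
```

```text
2416.0 (59.5022087097168, 63.87507247924805) [[333.12195587 220.9024353 ]
 [383.00000763 180.99999428]
 [420.17073822 227.46341705]
 [370.29268646 267.36585999]]
[[0.41325355 0.09852896]
 [0.46138001 0.13906592]
 [0.50183225 0.09176922]
 [0.45301838 0.0478764 ]] [0.06292378 0.06223634 0.06564582] [0.45737105 0.09431012 0.13      ]
[[ 0.42480653 -0.18874652]
 [ 0.51987795 -0.21874284]
 [ 0.46129014 -0.3935854 ]
 [ 0.36752632 -0.36335744]] [0.0996913  0.18439754 0.0985159 ] [ 0.44337524 -0.29110805  0.018     ]
[ 0.42643374 -0.19093797  0.01189416] [ 0.52395754 -0.22444614  0.00456064]
```

View pics/c1.png

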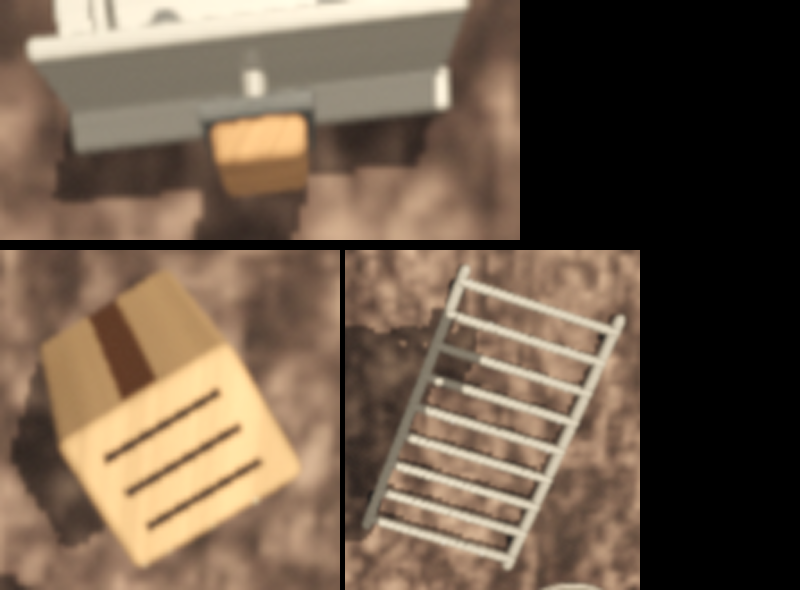

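The crop shows, in picture pixels, the block's top corners at (342.6,223.9), (388.7,196), (408.8,230.9) and (364.7,258.6). The cork's front face has its top edge at (294.5,41.5) to (316.8,39.5), and the rack's rail ends are at (338,243), (406,265), (357,375) and (296,357).

Run:
```python
from h import *; import pickle
ci=pickle.load(open('pics/w2.pkl','rb'))[1]; w1=pickle.load(open('pics/w1.pkl','rb'))[1]
def show(n,P): print(n,P.round(4)[:,:2].tolist(),'len',np.linalg.norm(np.diff(P,axis=0),axis=1).round(4),'mean',P.mean(0).round(4))
B=onz(ci,[(342.6,223.9),(388.7,196.0),(408.8,230.9),(364.7,258.6)],.13); show('top',B)
F=onz(ci,[(337,196.5),(370.5,175.6)],0); show('foot front',F)
for e in (B[1]-B[0],B[2]-B[3]): print('front yaw',np.arctan2(e[1],e[0])+np.pi/2)
for e in (B[0]-B[3],B[1]-B[2]): print('front yaw',np.arctan2(e[1],e[0]))
e=F[1]-F[0];print('f',np.arctan2(e[1],e[0])+np.pi/2)
C=onz(ci,[(294.5,41.5),(316.75,39.5)],.066);show('cork t',C)
D=onz(ci,[(296.25,48.75),(316.75,47.5)],.008);show('cork b',D)
E=onz(ci,[(248.75,15),(357,2.5)],.072);show('brk',E)
for G in(C,D,E): e=G[1]-G[0];print('bar x yaw',np.arctan2(e[1],e[0])+np.pi/2)
Q=onz(w1,[(337.9,242.9),(406.2,265),(356.8,374.8),(295.6,356.8)],.018);show('rack',Q)
for e in(Q[0]-Q[3],Q[1]-Q[2]):print('rack yaw',np.arctan2(e[1],e[0]))
t=imaging.camera_info('top'); print('exp. in top',proj(t,B))
```

```text
top [[0.4229, 0.0954], [0.4678, 0.1242], [0.4905, 0.0881], [0.4467, 0.0578]] len [0.0534 0.0426 0.0532] mean [0.457  0.0914 0.13  ]
foot front [[0.4232, 0.095], [0.4666, 0.1229]] len [0.0516] mean [0.4449 0.1089 0.    ]
front yaw 2.1404190347945917
front yaw 2.1766347567429163
front yaw 2.135890847205777
front yaw 2.131782372119792
f 2.1430436811619518
cork t [[0.3736, 0.2726], [0.3965, 0.2745]] len [0.023] mean [0.3851 0.2735 0.066 ]
cork b [[0.3723, 0.2735], [0.3963, 0.2748]] len [0.0241] mean [0.3843 0.2742 0.008 ]
brk [[0.3284, 0.2964], [0.4365, 0.3075]] len [0.1086] mean [0.3825 0.3019 0.072 ]
bar x yaw 1.6522502509415737
bar x yaw 1.6262035052389336
bar x yaw 1.6732592770652848
rack [[0.4259, -0.1843], [0.5199, -0.2158], [0.4596, -0.3969], [0.3669, -0.3648]] len [0.0991 0.1909 0.0981] mean [ 0.4431 -0.2905  0.018 ]
rack yaw 1.2547452937505252
rack yaw 1.2493562597136787
exp. in top [[268.43498124 251.8197522 ]
 [257.42924446 233.66701827]
 [273.31002389 225.31974266]
 [285.14626065 242.80939527]]
```

Call:
jog_arm(
  series=[
    [0, -0.8, 1.5, 3.5, -0.143],
    [0, -1.6, 3, 7, -0.286],
    [0, -2.4, 4.5, 10.5, -0.43],
    [0, -3.1, 5.8, 14, -0.57],
    [0, -3.1, 5.8, 14, -0.57],
  ],
)

```text
time_s: 2.2
tool_pos: [0.4562, 0.0883, 0.1862]
orientation: [-0.003, 0.479, 0.878, -0.002]
contact_force: [-1.4, 0.4, 0.1]
grip_width: 1.0
gripper_force: 0.0
```

```bash
python3 snap.py w3
```

```text
2.2 [0.45615728 0.08826088 0.18623767] yaw 2.14240753233663
```

View pics/w3.png

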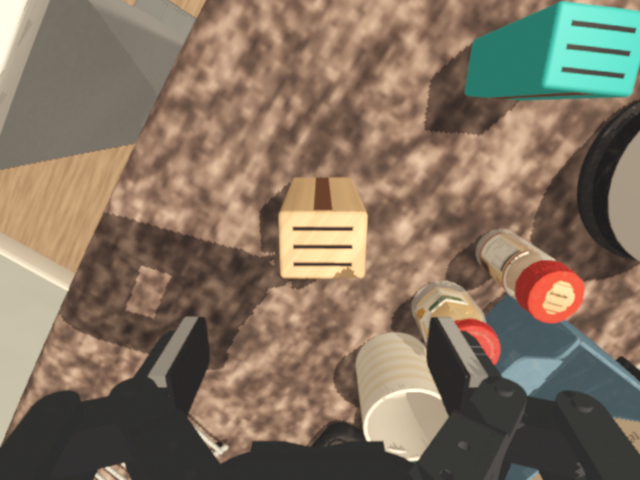

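w3 shows the block's top face squarely, with corners at (279,212), (367,212), (364,278) and (282,278).

Run:
```python
from h import *; import pickle
w2=pickle.load(open('pics/w2.pkl','rb'))[1]; o,w3=pickle.load(open('pics/w3.pkl','rb'))
a=[(342.6,223.9),(388.7,196.0),(408.8,230.9),(364.7,258.6)]; b=[(279,212),(367,212),(364,278),(282,278)]
for u,v in zip(a,b): print(tri([w2,w3],[u,v]))
B=onz(w3,b,.13); c=B.mean(0); print(B[:,:2],np.linalg.norm(np.diff(B,axis=0),axis=1),c)
e=B[1]-B[0]+B[2]-B[3]; print('yaw',np.arctan2(e[1],e[0])+np.pi/2); T=rot(o['orientation']); print('tool shift',T.T@(c-o['tool_pos']))
F=onz(w3,[(292,178),(351,178)],0);print(F,F.mean(0)-B[:2].mean(0))
```

```text
[0.42142528 0.09999937 0.14685846]
[0.46763034 0.12435742 0.13015795]
[0.48856998 0.09008474 0.13807218]
[0.44724464 0.05585491 0.1253051 ]
[[0.42188832 0.09496966]
 [0.46750365 0.12446891]
 [0.49144373 0.08703438]
 [0.44643243 0.05784687]] [0.05432278 0.04443502 0.05364633] [0.45681703 0.09107996 0.13      ]
yaw 2.1454588044035576
tool shift [0.00182958 0.00245081 0.05622904]
[[0.42132977 0.09380941 0.        ]
 [0.46775362 0.12378922 0.        ]] [-0.00015429 -0.00091997 -0.13      ]
```

Call:
jog_arm(
  series=[
    [0, 0.2, 0.25, 1, 0],
    [0, 0.2, 0.25, 5, 0],
    [0, 0.2, 0.25, 9, 0],
    [0, 0.2, 0.25, 11.8, 0],
    [0, 0.2, 0.25, 11.8, 0],
  ],
)

```text
time_s: 2.75
tool_pos: [0.4571, 0.0926, 0.0706]
orientation: [-0.002, 0.481, 0.877, -0.001]
contact_force: [-0.3, 0.4, 1.6]
grip_width: 1.0
gripper_force: 0.0
```

Call:
jog_arm(
  series=[
    [1, 0, 0, 0, 0],
    [1, 0, 0, 0, 0],
    [1, 0, 0, 0, 0],
    [1, 0, 0, 0, 0],
    [1, 0, 0, 0, 0],
  ],
  newtons=80,
)

```text
time_s: 3.25
tool_pos: [0.4598, 0.0923, 0.0745]
orientation: [0.001, 0.48, 0.877, 0.001]
contact_force: [-5.0, -2.1, 12.8]
grip_width: 0.637
gripper_force: 82.9
```

Call:
jog_arm(
  series=[
    [1, 0, 0, -1.2, 0],
    [1, 2, 0.6, -1.2, 0.1],
    [1, 5, 1.5, -1.2, 0.2],
    [1, 8, 2.4, -1.2, 0.3],
    [1, 11, 3.2, -1.2, 0.4],
  ],
)

```text
time_s: 3.75
tool_pos: [0.4265, 0.2034, 0.0857]
orientation: [0.001, 0.646, 0.763, 0.001]
contact_force: [-0.2, 0.2, -1.4]
grip_width: 0.637
gripper_force: 85.8
```

Call:
jog_arm(
  series=[
    [1, 2, 0.4, 0, 0.08],
    [1, 3.4, 0.0, 0, 0.083],
    [1, 3.4, 0.0, 0, 0.083],
  ],
)

```text
time_s: 4.05
tool_pos: [0.4204, 0.2371, 0.0855]
orientation: [0.0, 0.675, 0.738, 0.001]
contact_force: [0.2, -1.2, -2.0]
grip_width: 0.638
gripper_force: 85.7
```

```bash
python3 snap.py w4
```

```text
4.05 [0.42044265 0.23708788 0.08547244] yaw 1.659360352775019
```

View pics/w4.png

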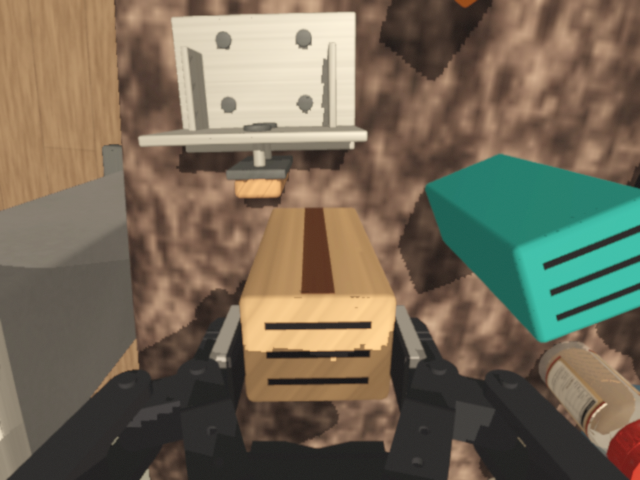

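w4 shows the held block upright, foot front edge (277..352, 208). The cork's front-top edge is at (236..283, 195) and the bracket's top edge runs from (142,144) to (366,139).

Run:
```python
from h import *; import pickle
o,w=pickle.load(open('pics/w4.pkl','rb')); T=rot(o['orientation'])
for z in(.005,.012,.02):
    F=onz(w,[(277,208),(352,208)],z); print('foot z',z,np.linalg.norm(F[1]-F[0]),F.mean(0), (T.T@(F.mean(0)-o['tool_pos']))[:2])
for z in(.13,.135,.14,.145):
    F=onz(w,[(245,297),(394,294)],z); print('top z',z,np.linalg.norm(F[1]-F[0]),F.mean(0), (T.T@(F.mean(0)-o['tool_pos']))[:2])
w2=pickle.load(open('pics/w2.pkl','rb'))[1]
for im,zz in (([(142,144),(366,139)],.072),([(236,195),(283,195)],.066)):
    E=onz(w,im,zz); e=E[1]-E[0]; print(E,E.mean(0),np.linalg.norm(e),np.arctan2(e[1],e[0])+np.pi/2)
print(tri([w,w2],[(236,195),(294.5,41.5)]),tri([w,w2],[(283,195),(316.75,39.5)]))
```

```text
foot z 0.005 0.050962410327538274 [0.41535823 0.2566581  0.005     ] [ 0.01988281 -0.00346118]
foot z 0.012 0.04956906324097954 [0.41525665 0.25840755 0.012     ] [ 0.02163964 -0.00339652]
foot z 0.02 0.047976666570626596 [0.41514057 0.26040692 0.02      ] [ 0.02364744 -0.00332263]
top z 0.13 0.056153062177226334 [0.41830425 0.25434819 0.13      ] [ 0.01741523 -0.00053277]
top z 0.135 0.054010285318592664 [0.41805006 0.25687805 0.135     ] [ 0.01996141 -0.00055427]
top z 0.14 0.05186750845995889 [0.41779587 0.25940791 0.14      ] [ 0.02250759 -0.00057577]
top z 0.145 0.04972473160132522 [0.41754168 0.26193777 0.145     ] [ 0.02505377 -0.00059728]
[[0.32899928 0.29772657 0.072     ]
 [0.43583749 0.3091654  0.072     ]] [0.38241838 0.30344598 0.072     ] 0.107448827114521 1.6774568625283568
[[0.37377761 0.27518528 0.066     ]
 [0.39781877 0.27728696 0.066     ]] [0.38579819 0.27623612 0.066     ] 0.0241328497642384 1.6579944373013795
[0.37291393 0.27363525 0.05982275] [0.39688119 0.27560315 0.05813283]
```

Call:
jog_arm(
  series=[
    [1, 0.8, -0.4, 0, -0.01],
    [1, 1.6, -0.4, 0, -0.01],
    [1, 2.1, -0.4, 0, -0.01],
    [1, 2.5, -0.4, 0, -0.01],
    [1, 2.6, -0.4, 0, -0.01],
  ],
)

```text
time_s: 4.6
tool_pos: [0.4144, 0.2612, 0.0841]
orientation: [0.0, 0.672, 0.741, -0.0]
contact_force: [1.1, -4.2, -0.8]
grip_width: 0.636
gripper_force: 85.8
```

```bash
python3 snap.py w5
python3 - <<'E'
from h import *
o=status.get_obs();print(o['contact_force'],o['tool_pos'])
E
```

```text
4.6 [0.41435107 0.26123529 0.08409784] yaw 1.668280126328185
[ 0.46337222 -2.26491613 -1.09804367] [0.4143616  0.26118635 0.0840756 ]
```

View pics/w5.png

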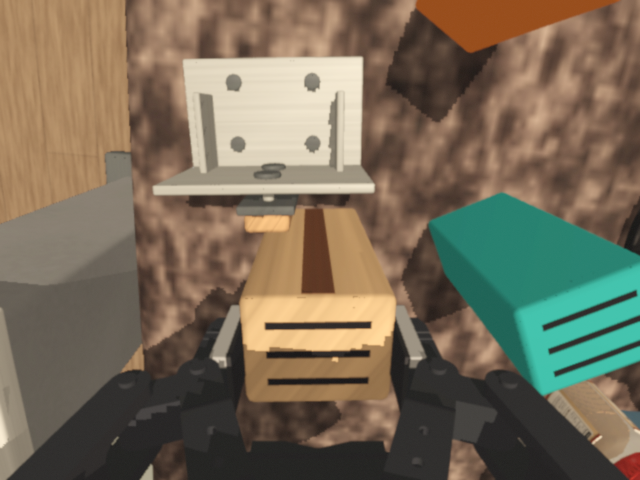

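w5 shows the block's front on the cork, with the cork's front-top edge at about (246..289, 231) and the bracket's edge from (155,193) to (374,190).

Run:
```python
from h import *; import pickle
o,w=pickle.load(open('pics/w5.pkl','rb')); X=np.array([-.102,.995]);Y=np.array([-.995,-.102])
E=onz(w,[(155,193),(374,190)],.072).mean(0)[:2]; C=onz(w,[(246,231),(289,231)],.066).mean(0)[:2]
print('depth now',(E-C)@X,'was',(np.array([.3824,.3034])-[.3858,.2762])@X)
F=onz(w,[(277,208),(352,208)],.011).mean(0)[:2]; T=onz(w,[(245,297),(394,294)],.141).mean(0)[:2]
for P in(F,T,o['tool_pos'][:2]): print('block rel bar mid',(P-[.385,.275])@X,(P-[.385,.275])@Y)
```

```text
depth now 0.022341267364264037 was 0.027410799999999996
block rel bar mid 0.005056429386246572 -0.024490671630505088
block rel bar mid 0.007106092257406353 -0.027311425106580568
block rel bar mid -0.016689693156605626 -0.027800311406232202
```

Call:
jog_arm(
  series=[
    [1, 0, -0.5, 0, 0],
    [1, 0, -1, 0, 0],
    [1, 0, -1.5, 0, 0],
    [1, 0, -2, 0, 0],
    [1, 0, -2.5, 0, 0],
  ],
)

```text
time_s: 5.15
tool_pos: [0.3889, 0.2586, 0.0841]
orientation: [0.0, 0.672, 0.741, 0.0]
contact_force: [1.3, -2.3, -2.2]
grip_width: 0.636
gripper_force: 85.7
```

Call:
jog_arm(
  series=[
    [1, 0, -0.5, 0, 0],
    [1, 0, -1, 0, 0],
    [1, 0, -1.6, 0, 0],
    [1, 0, -2.2, 0, 0],
    [1, 0, -2.7, 0, 0],
  ],
)

```text
time_s: 5.65
tool_pos: [0.3619, 0.2561, 0.0841]
orientation: [-0.0, 0.672, 0.741, -0.0]
contact_force: [1.4, -2.9, -1.5]
grip_width: 0.636
gripper_force: 85.7
```

```bash
python3 snap.py w6
python3 - <<'E'
from h import *; import pickle
o,w=pickle.load(open('pics/w6.pkl','rb')); X=np.array([-.102,.995]);Y=np.array([-.995,-.102])
for _ in[0]: P=o['tool_pos'][:2]; print((P-[.385,.275])@X,(P-[.385,.275])@Y,o['contact_force'])
E
```

```text
5.65 [0.36193829 0.25608287 0.08410356] yaw 1.6678099270683808
-0.016470252735006408 0.024875947429899587 [ 1.41743383 -2.8560644  -1.52942085]
```

View pics/w6.png

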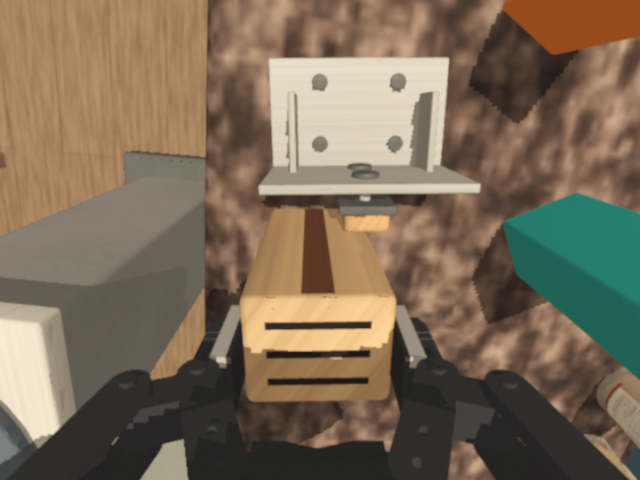

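w6 shows the stroke complete: the cork at (366,222) is now off the block's right side and still pressed. Next I retreat and set the block down on open worktop.

Call:
jog_arm(
  series=[
    [1, -2, 0, 0, 0],
    [1, -4.5, 1, 0, 0],
    [1, -7, 2.5, 0.2, 0],
    [1, -9, 4, 0.4, 0],
    [1, -10, 5, 0.6, 0],
  ],
)

```text
time_s: 6.2
tool_pos: [0.4229, 0.1606, 0.0781]
orientation: [-0.0, 0.673, 0.74, 0.0]
contact_force: [0.4, 0.6, -2.1]
grip_width: 0.639
gripper_force: 85.7
```

Call:
jog_arm(
  series=[
    [1, 0, 0, 0, 0],
    [1, 0, 0, 0.2, 0],
    [1, 0, 0, 0.4, 0],
    [1, 0, 0, 0.5, 0],
    [1, 0, 0, 0.5, 0],
  ],
  newtons=20,
)

```text
time_s: 6.7
tool_pos: [0.4215, 0.1624, 0.0746]
orientation: [-0.0, 0.672, 0.741, 0.0]
contact_force: [-8.4, -2.5, 26.3]
grip_width: 0.635
gripper_force: 89.4
```

Call:
jog_arm(
  series=[
    [0.37, 0, 0, 0, 0],
    [0.37, 0, 0, 0, 0],
  ],
)

```text
time_s: 6.9
tool_pos: [0.4214, 0.1624, 0.0746]
orientation: [-0.0, 0.672, 0.741, 0.0]
contact_force: [-8.1, -2.4, 25.7]
grip_width: 0.637
gripper_force: 89.4
```

Call:
jog_arm(
  series=[
    [0.3, 0, 0, 0, 0],
    [0.3, 0, 0, -0.3, 0],
    [0.3, -0.7, 0, -0.3, 0],
    [0.3, -0.7, 0, -0.3, 0],
  ],
)

```text
time_s: 7.3
tool_pos: [0.4225, 0.1541, 0.0761]
orientation: [-0.0, 0.672, 0.741, -0.0]
contact_force: [-1.8, 0.3, -0.4]
grip_width: 0.697
gripper_force: 0.3
```

Call:
jog_arm(
  series=[
    [0.35, 0, 0, 0, 0],
    [0.36, 0, 0, 0, 0],
    [0.365, 0, 0, 0, 0],
    [0.365, 0, 0, 0, 0],
  ],
  newtons=20,
)

```text
time_s: 7.7
tool_pos: [0.4225, 0.1544, 0.0763]
orientation: [-0.0, 0.672, 0.741, -0.0]
contact_force: [-2.5, -0.4, 6.0]
grip_width: 0.66
gripper_force: 19.8
```

Call:
jog_arm(
  series=[
    [0.336, 0, 0, 0, 0],
    [0.336, 0, 0, 0, 0],
  ],
)

```text
time_s: 7.9
tool_pos: [0.4226, 0.1544, 0.0762]
orientation: [-0.0, 0.672, 0.741, -0.0]
contact_force: [-2.1, -0.5, 5.0]
grip_width: 0.664
gripper_force: 11.1
```

Call:
jog_arm(
  series=[
    [0.333, 0, 0, 0, 0],
    [0.333, 0, 0, 0, 0],
  ],
)

```text
time_s: 8.1
tool_pos: [0.4226, 0.1544, 0.0761]
orientation: [-0.0, 0.672, 0.741, -0.0]
contact_force: [-2.2, -1.3, 4.8]
grip_width: 0.669
gripper_force: 6.4
```

Call:
jog_arm(
  series=[
    [0.333, -0.5, 0, 0, 0],
    [0.333, -1.0, 0, 0, 0],
    [0.333, -1.6, 0, 0, 0],
    [0.333, -2.3, 0, 0, 0],
    [0.333, -3.0, 0, 0.05, 0],
  ],
)

```text
time_s: 8.6
tool_pos: [0.4256, 0.1239, 0.0755]
orientation: [0.0, 0.672, 0.741, -0.0]
contact_force: [-0.3, 1.0, -0.0]
grip_width: 0.665
gripper_force: 1.0
```

```bash
cat > stripe.py <<'E'
import sys; from snap import *
o,ci,im=snap(sys.argv[1]); hsv=cv2.cvtColor(im,cv2.COLOR_BGR2HSV)
print(o['time_s'],o['tool_pos'],o['contact_force'].round(1),o['gripper_force'])
# dark-brown stripe, and wood
s=cv2.inRange(hsv,(3,110,40),(14,220,120)); w=cv2.inRange(hsv,(11,90,110),(28,200,255))
for n,m in(('stripe',s),('wood',w)):
    m[:,:180]=0; m[:,470:]=0
    m=cv2.morphologyEx(m,cv2.MORPH_OPEN,np.ones((5,5)))
    cs,_=cv2.findContours(m,0,2)
    for k in sorted(cs,key=cv2.contourArea)[-2:][::-1]: print(n,cv2.contourArea(k),cv2.boundingRect(k),cv2.minAreaRect(k))
E
python3 stripe.py w7; sed -i 's/snap(sys.argv\[1\])/(None,None,cv2.imread("pics\/w6.png"))/' /dev/null
python3 - <<'E'
import cv2,numpy as np
im=cv2.imread('pics/w6.png');hsv=cv2.cvtColor(im,cv2.COLOR_BGR2HSV)
print(hsv[250,317],hsv[250,285],hsv[340,290],hsv[310,320])
E
```

```text
8.6 [0.42563921 0.12388801 0.07553097] [-0.3  1.  -0. ] 1.022291252559171
wood 47912.5 (180, 0, 276, 390) ((325.66510009765625, 187.34649658203125), (409.4157409667969, 238.60516357421875), 76.25934600830078)
wood 1870.5 (376, 0, 61, 53) ((406.0, 26.0), (52.0, 60.0), 90.0)
[ 10 157  94] [ 16 121 179] [ 18 109 237] [ 17 106 246]sed: couldn't edit /dev/null: not a regular file
```

Run:
```python
import cv2,numpy as np
for n in('w6','w7'):
    im=cv2.imread(f'pics/{n}.png'); hsv=cv2.cvtColor(im,cv2.COLOR_BGR2HSV).astype(int)
    print(n,[(r,)+tuple(int(v) for v in np.median(hsv[r:r+4,312:322].reshape(-1,3),axis=0)) for r in range(140,430,12)])
    print([(r,)+tuple(int(v) for v in np.median(hsv[r:r+4,350:360].reshape(-1,3),axis=0)) for r in range(140,430,12)])
```

```text
w6 [(140, 21, 38, 130), (152, 20, 41, 216), (164, 20, 45, 182), (176, 20, 48, 153), (188, 20, 41, 211), (200, 11, 92, 59), (212, 10, 154, 91), (224, 10, 155, 91), (236, 10, 155, 92), (248, 10, 156, 93), (260, 10, 156, 93), (272, 10, 155, 91), (284, 10, 154, 91), (296, 17, 113, 221), (308, 17, 107, 245), (320, 16, 112, 181), (332, 17, 108, 243), (344, 17, 106, 246), (356, 14, 122, 103), (368, 16, 125, 153), (380, 12, 26, 28), (392, 16, 124, 156), (404, 12, 91, 79), (416, 11, 90, 70), (428, 11, 90, 62)]
[(140, 20, 41, 220), (152, 20, 40, 216), (164, 21, 39, 99), (176, 20, 47, 128), (188, 20, 41, 212), (200, 22, 35, 80), (212, 20, 43, 120), (224, 16, 123, 232), (236, 16, 121, 184), (248, 16, 121, 185), (260, 16, 121, 183), (272, 16, 120, 182), (284, 16, 121, 182), (296, 17, 110, 235), (308, 17, 106, 249), (320, 15, 111, 143), (332, 17, 107, 245), (344, 17, 107, 245), (356, 15, 125, 131), (368, 16, 124, 163), (380, 13, 33, 29), (392, 16, 125, 147), (404, 12, 95, 133), (416, 12, 96, 116), (428, 12, 95, 133)]
w7 [(140, 12, 92, 151), (152, 12, 109, 151), (164, 11, 155, 127), (176, 11, 155, 
[... 252 characters left out ...]
55), (332, 18, 98, 255), (344, 19, 97, 255), (356, 16, 120, 171), (368, 16, 120, 172), (380, 12, 89, 95), (392, 11, 89, 100), (404, 11, 90, 91), (416, 11, 85, 68), (428, 11, 88, 83)]
[(140, 12, 92, 143), (152, 15, 110, 190), (164, 17, 110, 222), (176, 17, 110, 221), (188, 17, 109, 229), (200, 17, 108, 232), (212, 17, 108, 233), (224, 17, 108, 231), (236, 17, 109, 231), (248, 17, 109, 230), (260, 17, 110, 230), (272, 17, 110, 230), (284, 17, 103, 250), (296, 19, 96, 255), (308, 17, 104, 250), (320, 18, 100, 255), (332, 18, 100, 255), (344, 20, 91, 255), (356, 16, 119, 149), (368, 16, 119, 169), (380, 12, 91, 141), (392, 13, 85, 179), (404, 14, 82, 197), (416, 13, 86, 177), (428, 13, 89, 157)]
```

```bash
cat > tilt.py <<'E'
import sys; from snap import *; from scipy.optimize import least_squares
def est(o,ci,rows):
    T=rot(o['orientation']); ax=np.array([T[0,0],T[1,0],0]); p=o['tool_pos']*[1,1,0]
    def f(v):  # v: E along tool x, tilt
        c,s=np.cos(v[1]),np.sin(v[1])
        P=[p+ax*(v[0]+c*x-s*z)+[0,0,s*x+c*z] for x,z in((.046,0),(.046,.13),(0,.13))]
        return proj(ci,P)[:,1]-rows
    r=least_squares(f,[-.02,.2]); return r.x,r.fun
def rows(im):
    hsv=cv2.cvtColor(im,cv2.COLOR_BGR2HSV).astype(int); a=np.median(hsv[:,312:322],axis=1)
    m=((a[:,0]<=12)&(a[:,1]>135)&(a[:,2]>70)).astype(int)[100:460]; d=np.diff(np.r_[0,m,0]); s=np.where(d==1)[0]; e=np.where(d==-1)[0]
    k=np.argmax(e-s); return s[k]+100,e[k]+100
if __name__=='__main__':
    o,ci,im=snap(sys.argv[1]); print(o['tool_pos'],o['contact_force'].round(1),o['gripper_force'],rows(im))
E
python3 - <<'E'
from tilt import *
o,ci=pickle.load(open('pics/w7.pkl','rb')); im=cv2.imread('pics/w7.png'); r=rows(im); print(r,est(o,ci,[r[0],r[1],376]))
E
```

```text
(np.int64(155), np.int64(284)) (array([0.01245819, 0.20897618]), array([-0.75809533, -1.03095181,  1.9573424 ]))
```

Call:
jog_arm(
  series=[
    [0.333, 0.8, 0, 0, 0],
    [0.333, 1.6, 0, 0, 0],
    [0.333, 2.4, 0, 0, 0],
    [0.333, 3.2, 0, 0, 0],
    [0.333, 3.3, 0, 0, 0],
  ],
)

```text
time_s: 9.15
tool_pos: [0.4222, 0.1586, 0.0756]
orientation: [0.0, 0.671, 0.741, 0.0]
contact_force: [-0.8, -0.2, 0.3]
grip_width: 0.669
gripper_force: 0.3
```

Call:
jog_arm(
  series=[
    [0.28, 0, 0, 0, 0],
    [0.28, 0, 0, -0.3, 0],
    [0.28, 0.9, 0, -0.3, 0],
    [0.28, 0.9, 0, -0.3, 0],
  ],
)

```text
time_s: 9.55
tool_pos: [0.4216, 0.1671, 0.0788]
orientation: [0.0, 0.672, 0.741, 0.0]
contact_force: [-1.4, 0.5, 0.6]
grip_width: 0.722
gripper_force: 0.3
```

```bash
python3 tilt.py w8
python3 - <<'E'
from tilt import *
o,ci=pickle.load(open('pics/w8.pkl','rb')); im=cv2.imread('pics/w8.png'); r=rows(im)
def f(v):
    T=rot(o['orientation']);ax=np.array([T[0,0],T[1,0],0]);p=o['tool_pos']*[1,1,0]
    return proj(ci,[p+ax*(v+.046),p+ax*(v+.046)+[0,0,.13]])[:,1]
for v in(-.04,-.035,-.03,-.025,-.02): print(v,f(v))
E
```

```text
[0.42157558 0.16707562 0.07876462] [-1.4  0.5  0.6] 0.29924266040325165 (np.int64(213), np.int64(297))
-0.04 [228.31452789 331.59503475]
-0.035 [221.30711106 319.75472795]
-0.03 [214.21498723 307.61759417]
-0.025 [207.03729584 295.17592544]
-0.02 [199.77319018 282.42195181]
```

Call:
jog_arm(
  series=[
    [0.33, 0, 0, 0, 0],
    [0.345, 0, 0, 0, 0],
    [0.345, 0, 0, -0.1, 0],
    [0.345, -0.5, 0, -0.1, 0],
    [0.345, -0.9, 0, -0.2, 0],
  ],
  newtons=20,
)

```text
time_s: 10.1
tool_pos: [0.4223, 0.157, 0.0804]
orientation: [-0.0, 0.672, 0.741, -0.0]
contact_force: [0.3, -0.3, -2.2]
grip_width: 0.658
gripper_force: 8.9
```

Call:
jog_arm(
  series=[
    [0.345, -0.6, 0, -0.05, 0],
    [0.345, -1.2, 0, -0.1, 0],
    [0.345, -1.8, 0, -0.15, 0],
  ],
)

```text
time_s: 10.4
tool_pos: [0.4241, 0.1389, 0.0821]
orientation: [-0.0, 0.672, 0.74, -0.0]
contact_force: [0.2, 0.2, -1.7]
grip_width: 0.655
gripper_force: 8.9
```

```bash
python3 tilt.py w9
python3 - <<'E'
from tilt import *
o,ci=pickle.load(open('pics/w9.pkl','rb')); im=cv2.imread('pics/w9.png'); r=rows(im)
hsv=cv2.cvtColor(im,cv2.COLOR_BGR2HSV).astype(int)
print([(i,)+tuple(int(v) for v in np.median(hsv[i:i+2,312:322].reshape(-1,3),axis=0)) for i in range(int(r[1])+40,420,5)])
def f2(v):
    return est.__wrapped__
T=rot(o['orientation']);ax=np.array([T[0,0],T[1,0],0]);p=o['tool_pos']*[1,1,0]
def f(v):
    c,s=np.cos(v[1]),np.sin(v[1]); return proj(ci,[p+ax*(v[0]+c*x-s*z)+[0,0,s*x+c*z] for x,z in((.046,0),(.046,.13))])[:,1]-r
print(least_squares(f,[0,.2]).x)
E
```

```text
[0.42414608 0.13889044 0.08211763] [ 0.2  0.2 -1.7] 8.852009028196335 (np.int64(211), np.int64(297))
[(337, 21, 87, 255), (342, 21, 85, 255), (347, 22, 85, 255), (352, 15, 111, 130), (357, 12, 79, 67), (362, 16, 117, 185), (367, 16, 117, 183), (372, 16, 118, 181), (377, 15, 118, 144), (382, 11, 36, 42), (387, 16, 118, 180), (392, 16, 117, 184), (397, 16, 117, 184), (402, 11, 86, 92), (407, 12, 87, 100), (412, 11, 87, 93), (417, 10, 85, 78)]
[-0.0287312  -0.00849427]
```

Call:
jog_arm(
  series=[
    [0.345, 0, 0, 0.4, 0],
    [0.345, 0, 0, 0.4, 0],
    [0.28, 0, 0, 0.3, 0],
    [0.28, -0.8, 0, 0.2, 0],
    [0.28, -0.8, 0, 0.2, 0],
  ],
)

```text
time_s: 10.95
tool_pos: [0.425, 0.131, 0.0802]
orientation: [0.0, 0.672, 0.741, 0.0]
contact_force: [-0.4, 0.4, 0.3]
grip_width: 0.716
gripper_force: 0.3
```

Call:
jog_arm(
  series=[
    [0.34, 0, 0, 0, 0],
    [0.34, 0, 0, 0, 0],
    [0.34, 0, 0, 0.1, 0],
    [0.34, 0, 0, 0.1, 0],
  ],
)

```text
time_s: 11.35
tool_pos: [0.4248, 0.1316, 0.079]
orientation: [-0.0, 0.672, 0.741, -0.0]
contact_force: [-0.1, 0.7, -0.7]
grip_width: 0.657
gripper_force: 0.3
```

Call:
jog_arm(
  series=[
    [0.35, 0, 0, 0, 0],
    [0.35, 0, 0, 0, 0],
  ],
)

```text
time_s: 11.55
tool_pos: [0.4248, 0.1316, 0.0791]
orientation: [-0.0, 0.672, 0.741, -0.0]
contact_force: [-0.3, -0.2, 1.1]
grip_width: 0.653
gripper_force: 13.9
```

```bash
cat > t2.py <<'E'
import sys; from tilt import *
n=sys.argv[1]; o,ci,im=snap(n); r=rows(im); T=rot(o['orientation']);ax=np.array([T[0,0],T[1,0],0]);p=o['tool_pos']*[1,1,0]
def f(v):
    c,s=np.cos(v[1]),np.sin(v[1]); return proj(ci,[p+ax*(v[0]+c*x-s*z)+[0,0,s*x+c*z] for x,z in((.046,0),(.046,.13))])[:,1]-r
print(o['tool_pos'].round(4),o['contact_force'].round(1),'E,tilt',least_squares(f,[0,float(sys.argv[2])]).x.round(3),r)
E
python3 t2.py w10 0
```

```text
[0.4248 0.1316 0.0791] [-0.3 -0.2  1.1] E,tilt [-0.021 -0.021] (np.int64(201), np.int64(277))
```

Call:
jog_arm(
  series=[
    [0.35, 0, 0, 0.1, 0],
    [0.35, -0.7, 0, 0.1, 0],
    [0.35, -1.4, 0, 0, 0],
    [0.35, -2.1, 0, 0, 0],
    [0.35, -2.8, 0, 0, 0],
  ],
)

```text
time_s: 12.1
tool_pos: [0.4275, 0.1033, 0.0791]
orientation: [-0.0, 0.672, 0.741, -0.0]
contact_force: [-1.5, 1.2, 2.1]
grip_width: 0.646
gripper_force: 13.9
```

```bash
python3 t2.py w11 0.2
```

```text
[0.4275 0.1033 0.0791] [-1.5  1.2  2.1] E,tilt [-0.002  0.118] (np.int64(175), np.int64(282))
```

Call:
jog_arm(
  series=[
    [0.35, 0, 0, 0.2, 0],
    [0.35, -0.8, 0, 0.25, 0],
    [0.35, -1.6, 0, 0.3, 0],
    [0.35, -2.4, 0, 0.4, 0],
    [0.35, -3.2, 0, 0.5, 0],
  ],
)

```text
time_s: 12.65
tool_pos: [0.4308, 0.0714, 0.0739]
orientation: [0.0, 0.672, 0.741, 0.0]
contact_force: [-1.1, 0.8, -0.6]
grip_width: 0.656
gripper_force: 13.1
```

```bash
python3 t2.py w12 0.4
```

```text
[0.4308 0.0714 0.0739] [-1.1  0.8 -0.6] E,tilt [0.026 0.332] (np.int64(134), np.int64(295))
```

Call:
jog_arm(
  series=[
    [0.36, -0.8, 0, 0.3, 0],
    [0.36, -1.5, 0, 0.6, 0],
    [0.36, -2.2, 0, 0.95, 0],
    [0.36, -3.3, 0, 1.65, 0],
    [0.36, -4.3, 0, 2.4, 0],
  ],
)

```text
time_s: 13.2
tool_pos: [0.4357, 0.028, 0.0506]
orientation: [0.001, 0.672, 0.741, 0.0]
contact_force: [-2.0, -6.1, 12.1]
grip_width: 0.651
gripper_force: 29.2
```

```bash
python3 t2.py w13 0.8
```

```text
[0.4357 0.028  0.0506] [-2.  -6.1 12.1] E,tilt [0.094 1.702] (np.int64(100), np.int64(333))
```

```bash
sed -i 's/\[100:460\]/[0:460]/; s/s\[k\]+100,e\[k\]+100/s[k],e[k]/' tilt.py; sed -i 's/^n=.*im=snap(n);/n=sys.argv[1]; o,ci,im=(snap(n) if len(sys.argv)<4 else (*pickle.load(open(f"pics\/{n}.pkl","rb")),cv2.imread(f"pics\/{n}.png")));/' t2.py; python3 t2.py w13 0.7 x;  python3 t2.py w12 0.3 x
```

```text
[0.4357 0.028  0.0506] [-2.  -6.1 12.1] E,tilt [0.068 0.663] (np.int64(65), np.int64(333))
[0.4308 0.0714 0.0739] [-1.1  0.8 -0.6] E,tilt [0.026 0.332] (np.int64(134), np.int64(295))
```

Call:
jog_arm(
  series=[
    [0.35, -0.3, 0, 0, 0],
    [0.345, -0.6, 0, 0.1, 0],
    [0.342, -0.9, 0, 0.3, 0],
    [0.34, -1.2, 0, 0.5, 0],
  ],
)

```text
time_s: 13.65
tool_pos: [0.436, 0.017, 0.0449]
orientation: [0.0, 0.672, 0.741, -0.0]
contact_force: [0.0, -0.4, -0.4]
grip_width: 0.66
gripper_force: 0.0
```

```bash
python3 t2.py w14 0.9
```

```text
[0.436  0.017  0.0449] [ 0.  -0.4 -0.4] E,tilt [0.078 1.637] (np.int64(131), np.int64(368))
```

View pics/w14.png

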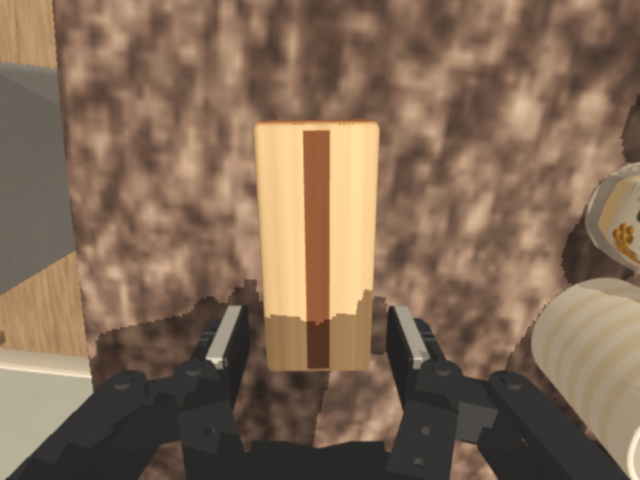

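w14 shows the block lying on its back, stripe up, and released. The foot edge is at (256..379,122) and the top edge at (268..369,370). All ten views are now used, so from here I rely on numbers.

```bash
cat > lie.py <<'E'
import sys; from snap import *
def lie(o,ci,im,z=.046):
    # wood+stripe mask of the upper face: largest blob near image centre column
    hsv=cv2.cvtColor(im,cv2.COLOR_BGR2HSV); m=cv2.inRange(hsv,(8,98,105),(24,200,255)); m[:,:210]=0; m[:,430:]=0
    m=cv2.morphologyEx(m,cv2.MORPH_OPEN,np.ones((7,7))); cs,_=cv2.findContours(m,0,2); k=max(cs,key=cv2.contourArea)
    print('blob',cv2.contourArea(k),cv2.boundingRect(k))
    return k
def pose(o,ci,px,z=.046):
    P=onz(ci,px,z); c=P.mean(0); f=(P[0]+P[1]-P[2]-P[3])/2; T=rot(o['orientation'])
    print('L,W',np.linalg.norm(f),np.linalg.norm(P[1]-P[0]),np.linalg.norm(P[3]-P[2]),'centre',c,'foot yaw',np.arctan2(f[1],f[0]),'in tool',(T.T@(c-o['tool_pos'])))
    return c
if __name__=='__main__':
    n=sys.argv[1]; o,ci,im=(snap(n) if len(sys.argv)<3 else (*pickle.load(open(f"pics/{n}.pkl","rb")),cv2.imread(f"pics/{n}.png")))
    lie(o,ci,im)
    if n=='w14': pose(o,ci,[(256,122),(379,122),(369,370),(268,370)])
E
python3 lie.py w14 x
```

```text
blob 27849.5 (253, 118, 128, 254)
L,W 0.12828464560753075 0.053236789986721086 0.05465921555490806 centre [0.4335981  0.03134456 0.046     ] foot yaw 1.6726896484404592 in tool [ 0.0145597  -0.00103478 -0.00112208]
```

Call:
jog_arm(
  series=[
    [0, 0, 0, -0.5, 0],
    [0, 0, 0, -1, 0],
    [0, 0, 0, -1, 0],
    [0, 0, 0, -1, 0],
  ],
)

```text
time_s: 14.1
tool_pos: [0.4362, 0.0172, 0.0554]
orientation: [0.0, 0.672, 0.741, 0.0]
contact_force: [1.0, 0.5, 0.3]
grip_width: 1.0
gripper_force: 0.0
```

Call:
jog_arm(
  series=[
    [0, 1.4, -0.1, 1, 0],
    [0, 1.4, -0.1, 3, 0],
    [0, 1.4, -0.1, 4.6, 0],
    [0, 1.4, -0.1, 4.6, 0],
  ],
)

```text
time_s: 14.5
tool_pos: [0.4325, 0.0311, 0.0077]
orientation: [-0.001, 0.672, 0.741, -0.001]
contact_force: [-0.1, -0.2, 0.1]
grip_width: 1.001
gripper_force: 0.0
```

Call:
jog_arm(
  series=[
    [0.3, 0, 0, 0, 0],
    [0.4, 0, 0, -0.2, 0],
    [1, 0, 0, -0.3, 0],
    [1, 0, 0, -0.3, 0],
    [1, 0, 0, -0.3, 0],
  ],
  newtons=60,
)

```text
time_s: 15.0
tool_pos: [0.4344, 0.0309, 0.0131]
orientation: [0.001, 0.672, 0.741, 0.001]
contact_force: [-2.3, -0.3, 13.9]
grip_width: 0.143
gripper_force: 6.7
```

Call:
jog_arm(
  series=[
    [1, 0, 0, -0.5, 0],
    [1, 0, 0, -1.0, 0],
    [1, 0, 0, -1.0, 0],
  ],
)

```text
time_s: 15.3
tool_pos: [0.4341, 0.0309, 0.0228]
orientation: [0.0, 0.672, 0.741, 0.0]
contact_force: [0.7, -0.6, 0.3]
grip_width: 0.002
gripper_force: 0.0
```

```bash
python3 lie.py w15; python3 -c "
from h import *
o=status.get_obs();print(o['tool_pos'],o['contact_force'],o['gripper_force'])"
```

```text
blob 13175.5 (248, 151, 141, 215)
[0.4339261  0.03094193 0.02245237] [0.35334814 0.27596152 0.16823274] 0.0
```

```bash
cat > asc.py <<'E'
import sys,cv2,numpy as np
im=cv2.imread(f'pics/{sys.argv[1]}.png'); hsv=cv2.cvtColor(im,cv2.COLOR_BGR2HSV).astype(int)
for r in range(4,480,int(sys.argv[2])):
    s=''
    for c in range(120,520,8):
        h,S,v=np.median(hsv[r:r+5,c:c+5].reshape(-1,3),axis=0)
        s+='#' if h<=13 and S>135 and v>60 else 'o' if 14<=h<=20 and S>95 and v>200 else 'w' if 14<=h<=20 and S>100 and v>100 else 'k' if v<60 and S<60 else '.'
    print(f'{r:3d}',s)
E
python3 asc.py w15 10
```

```text
4 ..................................................
 14 ..................................................
 24 ..................................................
 34 ..................................................
 44 ..................................................
 54 ..................................................
 64 ..................................................
 74 ..................................................
 84 ..................................................
 94 ..................................................
104 ..................................................
114 ..................................................
124 ..................................................
134 ..................................................
144 ..................................................
154 ..................##############..................
164 .................oooooooooooooooo.................
174 ................ooooooo####.o...oo................
184 ................ooooooo####.o...oo................
194 ................woooooo####.o...ow................
20
[... 837 characters left out ...]
........wwkkkk..kkkkwww.................
364 ............kkkk..wkk.kkkkkk.kkw..kkkk............
374 ..........kkk.kkkkkkkkkkkkkkkkkkkkkk.kkk..........
384 ........kkkkkk.kkkkkkkkkkkkkkkkkkk.kkkkkkk........
394 ......kkkkkkk.kkkkkkkkkkkkkkkkkkkkk..kkkkkkk......
404 ....kkkkkkk.kkkkkkkkkkkk..kkkkkkk......kkkkkkk....
414 ..kkkkkkkkkkkkkkkkkkkkkk##kkkkkkkk.......kkkkkkk..
424 kkkkkkkkkk.kkkkkkkkkkkkk..kkkk.kkkkk.......kkkkkkk
434 kkkkkkkkkkkkkkkkkkkkkkkk..kkkkkkkkkkkkkk.....kkkkk
444 kkkkkkkkkkkkkkkkkkkkkkkk..kkkkkkkkkkkkkkkk....kkkk
454 kkkkkkkkkkkkkkkkkkkkkkkkkkkkkkkkkkkkkkkkk.......kk
464 kkkkkkkkkkkkkkkkkkkkkkkkkkkkkkkkkkkkkkkkkk....kkkk
474 .kkkkkkkkkkkkkkkkkkkkkkkkkkkkkkkkkkkkkkkkkkkkkkkk.
```

Run:
```python
from lie import *
o,ci=pickle.load(open('pics/w15.pkl','rb')); T=rot(o['orientation'])
print('tcp px',proj(ci,o['tool_pos']))
for z in(.046,.07): 
    P=onz(ci,[(250,165),(388,165),(382,368),(262,368)],z); print(z,[(T.T@(p-o['tool_pos'])).round(4).tolist() for p in P])
```

```text
tcp px [[320.06480722 286.15698626]]
0.046 [[0.0632, -0.0276, -0.0233], [0.0632, 0.0263, -0.0232], [-0.0315, 0.0292, -0.0232], [-0.0315, -0.0274, -0.0233]]
0.07 [[0.0665, -0.0235, -0.0473], [0.0665, 0.022, -0.0472], [-0.0133, 0.0244, -0.0472], [-0.0133, -0.0233, -0.0473]]
```

Call:
jog_arm(
  series=[
    [1, 0, 0, -2, 0],
    [1, 0, 0, -4, 0],
    [1, 0, 0, -4, 0],
  ],
)

```text
time_s: 15.65
tool_pos: [0.4349, 0.0309, 0.0637]
orientation: [0.001, 0.672, 0.741, 0.001]
contact_force: [-0.1, 0.9, -0.7]
grip_width: -0.001
gripper_force: 0.0
```

```bash
python3 snap.py w16; python3 asc.py w16 12 | sed -n 12,36p
python3 - <<'E'
import cv2
im=cv2.imread('pics/w16.png');h=cv2.cvtColor(im,cv2.COLOR_BGR2HSV)
print([(r,h[r,308].tolist(),h[r,328].tolist()) for r in range(230,350,8)])
from h import *
o=status.get_obs(); T=rot(o['orientation']); ci=imaging.camera_info('wrist')
print(proj(ci,[o['tool_pos']+T@np.array([0,0,-d]) for d in(0,.01,.02,.03)]).round(0).tolist())
E
```

```text
15.65 [0.43485303 0.03092945 0.06368538] yaw 1.66774820649736
136 ..................................................
148 ...................############...................
160 ...................o...###.....o..................
172 ..................oo...###.....o..................
184 ..................oo...###.....o..................
196 ..................ooo..###.....w..................
208 ..................ooo..###.....w..................
220 ..................ooo..###........................
232 ..................ooo..###........................
244 ..................ooo..w##........................
256 ..................woo..o##........................
268 ..................woo..o##........................
280 ...................oo.ow##........................
292 ...................owwww##........................
304 ...................wwww....wwoo...................
316 ...................wwkk....kkww...................
328 ...................w.k......kww...................
340 ...................wkk......kkw...................
352 ...................wkkk....kkkw.............
[... 273 characters left out ...]
kkkkkk..
424 kkkkkkkkkk.kkkkkkkkkkkkk..kkkkkkkkkk..k....kkkkkkk
[(230, [12, 155, 166], [17, 110, 242]), (238, [12, 154, 167], [17, 111, 242]), (246, [12, 155, 166], [17, 111, 242]), (254, [11, 156, 167], [17, 110, 241]), (262, [11, 156, 167], [17, 111, 241]), (270, [12, 154, 167], [17, 110, 241]), (278, [11, 156, 167], [17, 110, 241]), (286, [11, 148, 95], [17, 110, 241]), (294, [11, 151, 96], [17, 109, 240]), (302, [19, 39, 175], [18, 41, 176]), (310, [18, 38, 179], [18, 40, 179]), (318, [19, 38, 179], [19, 39, 178]), (326, [19, 39, 178], [19, 39, 178]), (334, [18, 40, 179], [18, 40, 179]), (342, [19, 39, 178], [19, 39, 178])]
[[320.0, 286.0], [320.0, 295.0], [320.0, 305.0], [320.0, 317.0]]
```

Call:
jog_arm(
  series=[
    [0, 0, 0, 0, 0],
    [0, 0, 0, 1, 0],
    [0, 0, 0, 3, 0],
    [0, 0, 0, 5, 0],
    [0, 0, 0, 5.6, 0],
  ],
)

```text
time_s: 16.2
tool_pos: [0.4319, 0.031, 0.0035]
orientation: [-0.002, 0.672, 0.741, -0.001]
contact_force: [0.6, 0.6, 0.3]
grip_width: 0.848
gripper_force: 0.0
```

Call:
jog_arm(
  series=[
    [0, 0, 0, 0.8, 0],
    [0, 0, 0, 1.6, 0],
    [0, 0, 0, 2.4, 0],
    [0, 0, 0, 2.4, 0],
  ],
)

```text
time_s: 16.6
tool_pos: [0.4333, 0.031, -0.0186]
orientation: [-0.0, 0.672, 0.741, -0.0]
contact_force: [-0.6, -0.7, -0.3]
grip_width: 1.001
gripper_force: 0.0
```

Call:
jog_arm(
  series=[
    [0.3, 0, 0, 0, 0],
    [0.345, 0, 0, -0.2, 0],
    [0.36, 0, 0, -0.3, 0],
    [1, 0, 0, -0.3, 0],
    [1, 0, 0, -0.3, 0],
  ],
  newtons=60,
)

```text
time_s: 17.1
tool_pos: [0.4337, 0.0309, -0.0148]
orientation: [0.0, 0.672, 0.741, 0.0]
contact_force: [0.4, -0.2, -1.8]
grip_width: 0.641
gripper_force: 64.1
```

Call:
jog_arm(
  series=[
    [1, 0, 0, -0.7, 0],
    [1, 0, 0, -1.2, 0],
    [1, 0, 0, -1.2, 0],
  ],
)

```text
time_s: 17.4
tool_pos: [0.4342, 0.0309, -0.0021]
orientation: [0.001, 0.672, 0.741, 0.0]
contact_force: [0.3, -0.3, -2.5]
grip_width: 0.64
gripper_force: 64.2
```

```bash
python3 lie.py w17; python3 asc.py w17 10 | sed -n 8,38p
```

```text
blob 42393.5 (226, 161, 182, 283)
 74 ..................................................
 84 ..................................................
 94 ..................................................
104 ..................................................
114 ..................................................
124 ..................................................
134 ..................................................
144 ..................................................
154 ..................................................
164 ................#################.................
174 ...............####################...............
184 ..............oooooooooooooooooooooo..............
194 .............woooooooo#####ooooo.ooo..............
204 ..............oooooooo#####oooo..ooo..............
214 ..............oooooooo#####oooo..ooo..............
224 ..............oooooooo#####oooo..ooo..............
234 ..............oooooooow####ooooooooo..............
244 ..............oooooooow####oooo.oooo..............
254 ..............ooooooooo####oooo.ooow..............
264 ..............ooooooooo####oooo.ooow..............
274 ..............woooooooo####oooo.ooo...............
284 ..............woooooooo####oooooooo...............
294 ...............oooooooo####oooooooo...............
304 ...............oooooooo####oooooooo...............
314 ...............oooooooo####oooooooo...............
324 ...........kk..oooooooo####oooooooo..k............
334 ...........k..koooooooo####ooooooow...k...........
344 ..........kk..koooooooo####ooooooowk..kk..........
354 .........kk...kwowwwwww####oowwwwwwk...k..........
364 ........kkkk.kkwwwwwwww####wwwwwww.k..kkkk........
374 kkkk...kkkkkkkk.wwwwwww####wwwwwww.kkkkkkkk...kkkk
```

Call:
jog_arm(
  series=[
    [1, 3, 0, 0, 0],
    [1, 7, 0, 0, 0],
    [1, 11, 0, 0, 0],
    [1, 15, 0.1, 0, 0],
    [1, 16.2, 0.1, 0, 0],
  ],
)

```text
time_s: 17.95
tool_pos: [0.4187, 0.1951, -0.0029]
orientation: [0.0, 0.671, 0.741, 0.0]
contact_force: [0.9, -0.3, -1.4]
grip_width: 0.645
gripper_force: 64.2
```

```bash
python3 snap.py w18
python3 - <<'E'
from h import *; import pickle
for n in('w17','w18'):
    o,ci=pickle.load(open(f'pics/{n}.pkl','rb')); im=cv2.imread(f'pics/{n}.png'); h=cv2.cvtColor(im,cv2.COLOR_BGR2HSV).astype(int)
    print(n,[(r,)+tuple(int(v) for v in np.median(h[r:r+2,260:280].reshape(-1,3),axis=0)) for r in range(150,200,4)])
    T=rot(o['orientation'])
    for r in(180,184): P=onz(ci,[(228,r),(404,r)],.058); print(r,[(T.T@(p-o['tool_pos'])).round(4).tolist() for p in P])
X=np.array([-.0985,.995]);Y=np.array([-.995,-.0985]); P=o['tool_pos'][:2]-[.385,.275]; print('bar frame tcp',P@X,P@Y,o['contact_force'])
# cork in w18
print('cork expected px',proj(ci,[[.385-.0119,.275-.0012,.066],[.385+.0119,.275+.0012,.066]]))
for r in range(60,180,6): print(r,''.join('o' if (12<=a<=20 and b>100 and c>120) else '.' for a,b,c in h[r,160:420:5]))
E
```

```text
17.95 [ 0.41866347  0.19511628 -0.00288101] yaw 1.6703544752870063
w17 [(150, 11, 94, 112), (154, 11, 95, 117), (158, 12, 95, 123), (162, 12, 130, 141), (166, 13, 154, 150), (170, 12, 154, 149), (174, 13, 157, 145), (178, 13, 155, 158), (182, 14, 146, 207), (186, 17, 106, 246), (190, 17, 104, 251), (194, 17, 103, 253), (198, 17, 104, 253)]
180 [[0.0638, -0.0281, -0.0601], [0.0639, 0.0247, -0.0601]]
184 [[0.0626, -0.0282, -0.0601], [0.0627, 0.0248, -0.0601]]
w18 [(150, 11, 92, 64), (154, 11, 92, 73), (158, 12, 93, 118), (162, 12, 126, 149), (166, 13, 154, 150), (170, 12, 154, 148), (174, 13, 157, 144), (178, 13, 155, 158), (182, 14, 142, 211), (186, 17, 105, 247), (190, 17, 104, 251), (194, 17, 104, 253), (198, 17, 104, 253)]
180 [[0.0639, -0.0279, -0.0609], [0.064, 0.0245, -0.0608]]
184 [[0.0627, -0.028, -0.0609], [0.0628, 0.0246, -0.0608]]
bar frame tcp -0.08280015664974648 -0.025626603305494648 [ 0.85759489 -0.26146989 -1.37493902]
cork expected px [[180.52400525 114.50289771]
 [270.6882023  113.76741991]]
60 ....................................................
66 .................
[... 356 characters left out ...]
................
108 .....ooooooooooooooooooooo..........................
114 ......ooooooooooooooooo.............................
120 ....................................................
126 ....................................................
132 ....................................................
138 ....................................................
144 ....................................................
150 ....................................................
156 ....................................................
162 ...................oooooooooooooooooooooooooo.......
168 .................ooooooooooooooooooooooooooooo......
174 ................oooooooooooooooooooooooooooooooo....
```

Call:
jog_arm(
  series=[
    [1, 0.8, 0.1, 0, 0],
    [1, 1.5, 0.1, 0, 0],
    [1, 2.0, 0.1, 0, 0],
    [1, 2.4, 0.1, 0, 0],
    [1, 2.5, 0.1, 0, 0],
  ],
)

```text
time_s: 18.5
tool_pos: [0.4177, 0.2172, -0.0029]
orientation: [0.0, 0.672, 0.741, -0.0]
contact_force: [1.3, -2.7, -1.6]
grip_width: 0.643
gripper_force: 64.3
```

```bash
python3 snap.py w19
python3 - <<'E'
from h import *; import pickle
o,ci=pickle.load(open('pics/w19.pkl','rb')); h=cv2.cvtColor(cv2.imread('pics/w19.png'),cv2.COLOR_BGR2HSV).astype(int)
X=np.array([-.0985,.995]);Y=np.array([-.995,-.0985]); P=o['tool_pos'][:2]-[.385,.275]; print('bar frame tcp',P@X,P@Y,o['contact_force'])
print('cork free px',proj(ci,[[.385-.0119,.275-.0012,.066],[.385+.0119,.275+.0012,.066]]), 'brk edge px',proj(ci,[[.329,.2977,.072],[.4358,.3092,.072]]))
for p in(0,.005): print(p,proj(ci,[np.r_[np.array([.387,.275])+X*p,.066]]))
for r in range(80,200,4): print(r,''.join('o' if (12<=a<=20 and b>100 and c>120) else '-' if(b<60 and c>150) else '.' for a,b,c in h[r,100:440:5]))
E
```

```text
18.5 [ 0.41767546  0.21717013 -0.00289849] yaw 1.6676354205080983
bar frame tcp -0.06075925225170375 -0.02681584006885745 [ 1.31173682 -2.67291366 -1.59619583]
cork free px [[183.90676914 196.82818891]
 [268.50495143 196.3616074 ]] brk edge px [[  3.54775773  94.14486768]
 [433.1082465   84.95446068]]
0 [[233.13502987 197.23284878]]
0.005 [[231.88471525 179.52737474]]
80 --------------------------------------------------------------------
84 -------------------------------------------------------------------.
88 -------------------------------------------------------------------.
92 ----------------....................................................
96 ....................................................................
100 .........................................................-..........
104 .........................................................-..........
108 .........................................................-..........
112 ..........................-..............................-..........
116 .........................---............................--..........
120 
[... 755 characters left out ...]
oooooooooooo...............................
164 .................oooooooooooooooooooooooooooooooooooooooo...........
168 .................ooooooooooooooooooooooooooooooooooooooooo..........
172 .................oooooooooooooooooooooooooooooooooooooooooo.........
176 .................ooooooooooooooooooooooooooooooooooooooooooo........
180 .................oooooooooooooooooooooooooooooooooooooooooooo.......
184 ..................oooooooooooooooooooooooooooooooooooooooooooo......
188 ...................ooo....oooooooooooooooooooooooooooooooooooo......
192 ..........................oooooooooooooooooooooooooooooooooooo......
196 ..........................ooooooooooooooo......ooooooooooooooo......
```

Call:
jog_arm(
  series=[
    [1, 0.15, 0, 0, 0],
    [1, 0.15, -0.5, 0, 0],
    [1, 0.15, -1.0, 0, 0],
    [1, 0.15, -1.5, 0, 0],
    [1, 0.15, -2.0, 0, 0],
  ],
)

```text
time_s: 19.05
tool_pos: [0.3969, 0.2167, -0.0029]
orientation: [-0.0, 0.672, 0.741, -0.0]
contact_force: [2.2, -2.4, -3.4]
grip_width: 0.644
gripper_force: 64.3
```

Call:
jog_arm(
  series=[
    [1, 0, -0.4, 0, 0],
    [1, 0, -0.8, 0, 0],
    [1, 0, -1.3, 0, 0],
    [1, 0, -1.8, 0, 0],
    [1, 0, -2.3, 0, 0],
  ],
)

```text
time_s: 19.55
tool_pos: [0.3742, 0.2146, -0.0029]
orientation: [-0.0, 0.672, 0.741, 0.0]
contact_force: [1.8, -1.6, -1.6]
grip_width: 0.646
gripper_force: 64.3
```

Call:
jog_arm(
  series=[
    [1, 0, -0.3, 0, 0],
    [1, 0, -0.6, 0, 0],
    [1, 0, -0.6, 0, 0],
  ],
)

```text
time_s: 19.85
tool_pos: [0.3681, 0.2139, -0.0029]
orientation: [-0.0, 0.672, 0.741, -0.0]
contact_force: [-0.8, -3.0, -1.9]
grip_width: 0.641
gripper_force: 64.4
```

```bash
python3 snap.py w20
python3 - <<'E'
from h import *; import pickle
o,ci=pickle.load(open('pics/w20.pkl','rb')); h=cv2.cvtColor(cv2.imread('pics/w20.png'),cv2.COLOR_BGR2HSV).astype(int)
X=np.array([-.0985,.995]);Y=np.array([-.995,-.0985]); P=o['tool_pos'][:2]-[.385,.275]; print('bar frame tcp',P@X,P@Y,o['contact_force'])
for p in(0,.005): print(p,proj(ci,[np.r_[np.array([.387,.275])+X*p,.066]]))
for r in range(140,200,4): print(r,''.join('o' if (12<=a<=20 and b>100 and c>120) else '-' if(b<60 and c>150) else '.' for a,b,c in h[r,200:540:5]))
E
```

```text
19.85 [ 0.36809494  0.21390376 -0.00292566] yaw 1.6680106471622524
bar frame tcp -0.05912561392770645 0.02283851052412722 [-0.83804347 -3.03824425 -1.9203671 ]
0 [[409.59856192 202.81143453]]
0.005 [[410.91816716 185.24883739]]
140 ....................................................................
144 ....................................................................
148 ....................................................................
152 ..............................oo....ooooooooo..oo...................
156 ..............................ooooooooooooooooooo...................
160 ..............................oooooooooooooooooooo..................
164 ..........oooooooooooooooo....oooooooooooooooooooo..................
168 .........oooooooooooooooooo....ooooooooooooooooooo..................
172 ........ooooooooooooooooooooo..oooooooooooooooooo...................
176 .......oooooooooooooooooooooooo.ooooooooooooooooo...................
180 ......ooooooooooooooooooooooooo.ooooooooooooooooo...................
184 ......ooooooooooooooooooooooooooooooooooooooooooo...................
188 ......oooooooooooooooooooooooooooooooooooo..........................
192 ......oooooooooooooooooooooooooooooooooooo..........................
196 ......ooooooooooooooo......oooooooo..ooooo..........................
```

Call:
jog_arm(
  series=[
    [1, -2, 0, 0, 0],
    [1, -5, 0.2, -1, 0],
    [1, -8.5, 0.6, -3, 0],
    [1, -12.5, 0.8, -5, 0],
    [1, -16.5, 1, -6, 0],
  ],
)

```text
time_s: 20.4
tool_pos: [0.3953, 0.0495, 0.0584]
orientation: [0.001, 0.672, 0.741, 0.001]
contact_force: [2.0, -0.0, -1.9]
grip_width: 0.642
gripper_force: 64.4
```

Call:
jog_arm(
  series=[
    [1, -4, 0.2, 0, 0],
    [1, -8, 0.4, 0, 0],
    [1, -12, 0.6, 0, 0],
    [1, -16, 0.8, 0, 0],
    [1, -19, 1, 0, 0],
  ],
)

```text
time_s: 20.9
tool_pos: [0.4233, -0.1396, 0.0572]
orientation: [0.0, 0.672, 0.74, 0.0]
contact_force: [0.9, 1.2, -2.4]
grip_width: 0.643
gripper_force: 64.4
```

Call:
jog_arm(
  series=[
    [1, -3, 0, 0, 0.08],
    [1, -6, 0, 0, 0.16],
    [1, -9, 0, 0, 0.24],
    [1, -11, 0, 0, 0.32],
    [1, -12, 0, 0, 0.4],
  ],
)

```text
time_s: 21.4
tool_pos: [0.4348, -0.2584, 0.057]
orientation: [0.0, 0.807, 0.59, 0.0]
contact_force: [1.2, 1.3, -2.9]
grip_width: 0.644
gripper_force: 64.4
```

```bash
python3 snap.py w21
python3 - <<'E'
from h import *; import pickle
o,ci=pickle.load(open('pics/w21.pkl','rb')); T=rot(o['orientation'])
o=status.get_obs(); y=2*np.arctan2(o['orientation'][2],o['orientation'][1]); c=np.array([.4431,-.2905,.0032])
print('shift to rack',T.T@(c-o['tool_pos']),'turn',y-1.252,o['gripper_force'],o['contact_force'])
Q=[[.4259,-.1843,.018],[.5199,-.2158,.018],[.4596,-.3969,.018],[.3669,-.3648,.018]]
print('expected rack px',proj(ci,Q).round(0).tolist())
h=cv2.cvtColor(cv2.imread('pics/w21.png'),cv2.COLOR_BGR2HSV).astype(int)
for r in range(0,330,8): print(r,''.join('-' if(b<60 and c>130) else 'o' if (a>=14 and a<=20 and b>95 and c>200) else '.' for a,b,c in h[r,100:540:6]))
E
```

```text
21.4 [ 0.43481497 -0.25843273  0.05701553] yaw 1.2632413938264409
shift to rack [-0.02753549  0.01722657  0.0538913 ] turn 0.006476257051032164 64.37493324279785 [ 0.0030031  -0.83598669 -2.27733371]
expected rack px [[263.0, 139.0], [446.0, 143.0], [412.0, 420.0], [273.0, 418.0]]
0 ..........................................................................
8 ..........................................................................
16 ..........................................................................
24 ..........................................................................
32 ..........................................................................
40 ..........................................................................
48 ..........................................................................
56 ..........................................................................
64 ..........................................................................
72 ..........................................................................
80 .....................................
[... 1784 characters left out ...]
.................ooooooooooo......ooooooooooo....--.................
272 .......................ooooooooooo......ooooooooooo-----..................
280 .......................ooooooooooo......oooooooooo.....-..................
288 .......................ooooooooooo......oooooooooo....--..................
296 .......................ooooooooooo......oooooooooo....--..................
304 .......................ooooooooooo......oooooooooo-..---..................
312 ......................-ooooooooooo......oooooooooo--..-...................
320 .....................--.oooooooooo......oooooooooo--..-...................
328 .....................--.oooooooooo......oooooooooo.--.....................
```

Call:
jog_arm(
  series=[
    [1, -1.5, 1, 0, 0.006],
    [1, -2.6, 1.9, 0, 0.006],
    [1, -2.6, 1.9, 2, 0.006],
    [1, -2.6, 1.9, 4, 0.006],
    [1, -2.6, 1.9, 4.7, 0.006],
  ],
)

```text
time_s: 21.95
tool_pos: [0.4441, -0.2862, 0.0084]
orientation: [-0.001, 0.807, 0.59, -0.0]
contact_force: [-0.3, -0.6, -2.4]
grip_width: 0.646
gripper_force: 64.3
```

Call:
jog_arm(
  series=[
    [1, 0, 0, 0.3, 0],
    [1, 0, 0, 0.5, 0],
    [1, 0, 0, 0.6, 0],
    [1, 0, 0, 0.6, 0],
  ],
)

```text
time_s: 22.35
tool_pos: [0.4452, -0.2874, 0.0046]
orientation: [0.0, 0.807, 0.59, 0.0]
contact_force: [0.3, -0.8, -1.3]
grip_width: 0.641
gripper_force: 64.3
```

Call:
jog_arm(
  series=[
    [1, 0, 0, 0.1, 0],
    [1, 0, 0, 0.15, 0],
    [1, 0, 0, 0.15, 0],
  ],
)

```text
time_s: 22.65
tool_pos: [0.4451, -0.2874, 0.0032]
orientation: [0.0, 0.807, 0.59, 0.0]
contact_force: [-0.3, 0.2, 4.8]
grip_width: 0.642
gripper_force: 65.2
```

Contact with the wires at exactly the expected height. I release gently and rise.

Call:
jog_arm(
  series=[
    [0.35, 0, 0, 0, 0],
    [0.3, 0, 0, 0, 0],
    [0.2, 0, 0, 0, 0],
    [0, 0, 0, 0, 0],
    [0, 0, 0, 0, 0],
  ],
)

```text
time_s: 23.15
tool_pos: [0.4449, -0.2873, 0.0025]
orientation: [-0.0, 0.807, 0.59, -0.0]
contact_force: [-0.6, 0.4, 0.5]
grip_width: 1.002
gripper_force: 0.0
```

Call:
jog_arm(
  series=[
    [0, 0, 0, -1, 0],
    [0, 0, 0, -4, 0],
    [0, 0, 0, -8, 0],
    [0, 0, 0, -12, 0],
    [0, 0, 0, -16, 0],
  ],
)

```text
time_s: 23.65
tool_pos: [0.4447, -0.2871, 0.165]
orientation: [0.0, 0.808, 0.59, 0.0]
contact_force: [0.4, -0.3, -0.1]
grip_width: 0.998
gripper_force: 0.0
```

Call:
jog_arm(
  series=[
    [0, 1, 0, -1, 0],
    [0, 1, 0, -1, 0],
  ],
)

```text
time_s: 23.85
tool_pos: [0.4487, -0.2774, 0.1744]
orientation: [0.002, 0.807, 0.59, 0.001]
contact_force: [-0.2, 0.5, -0.9]
grip_width: 1.0
gripper_force: 0.0
```

```bash
python3 snap.py w22
python3 - <<'E'
from h import *; import pickle
o,ci=pickle.load(open('pics/w22.pkl','rb')); im=cv2.imread('pics/w22.png'); h=cv2.cvtColor(im,cv2.COLOR_BGR2HSV)
m=cv2.inRange(h,(9,95,90),(22,200,255)); m=cv2.morphologyEx(m,cv2.MORPH_OPEN,np.ones((7,7))); cs,_=cv2.findContours(m,0,2)
for k in sorted(cs,key=cv2.contourArea)[-3:]:
    r=cv2.minAreaRect(k); b=cv2.boxPoints(r); P=onz(ci,b,.064); print(cv2.contourArea(k),r,P.mean(0),np.linalg.norm(np.diff(P,axis=0),axis=1),[np.arctan2(*(P[i+1]-P[i])[1::-1]) for i in(0,1)])
for z in (.018,): print('rack px exp',proj(ci,[[.4259,-.1843,z],[.5199,-.2158,z],[.4596,-.3969,z],[.3669,-.3648,z]]).round(0).tolist())
H=h.astype(int)
for r in range(80,400,9): print(r,''.join('-' if(b<60 and c>130) else '#' if a<=13 and b>135 and c>60 else 'o' if (a>=14 and a<=20 and b>95 and c>130) else '.' for a,b,c in H[r,150:490:6]))
E
```

```text
23.85 [ 0.44872653 -0.27744935  0.17444508] yaw 1.262376118010615
441.0 ((11.920281410217285, 421.0273132324219), (12.89663314819336, 49.39036560058594), 37.40536117553711) [ 0.10070946 -0.37862719  0.064     ] [0.06957718 0.01192488 0.07014858] [np.float64(0.5187657208055434), np.float64(-1.1655162826549121)]
11339.0 ((315.9999694824219, 228.49996948242188), (162.99996948242188, 75.99998474121094), 90.0) [ 0.44367851 -0.28566369  0.064     ] [0.0549223  0.13280645 0.06335957] [np.float64(-0.30826843288087047), np.float64(-1.848257752967686)]
31053.5 ((57.307373046875, 267.9078369140625), (223.18548583984375, 197.29544067382812), 65.17945861816406) [ 0.22519663 -0.25729462  0.064     ] [0.17170529 0.17416826 0.20938101] [np.float64(0.05026379815841843), np.float64(-1.5810944651251477)]
rack px exp [[258.0, 111.0], [379.0, 113.0], [366.0, 318.0], [266.0, 316.0]]
80 .........................................................
89 .........................................................
98 .........................................................
107 .......................................
[... 1302 characters left out ...]
..................
305 oooooo.............-...oooo##.oooo..-....................
314 ooooooo............-..........-------....................
323 ooooo.--...................................--....--......
332 ooo..--..................................---......--.....
341 ....--..................................----.--....--....
350 -..--....................................-.----....---...
359 ..--.....................................------.....---..
368 .---......-..............................------......---.
377 ---......---.............................-------......--.
386 ..-......----..........###...............-------......-..
395 ........-----........########............--------........
```

Block lies stripe up in the middle of the rack, measured about 5 mm from centre and parallel to it, with the gripper clear. I hand in.

```bash
python3 -c "
from workcell import arm
print(arm.job_done())"
```

```text
the job is handed in; nothing more can be done
None
```

The job is handed in at about 24 s: both strokes look complete, and the block lies stripe up, lengthways, about 5 mm from the rack's centre. I eased it down only partway: it fell the last part onto the worktop from about 40° tilt when I loosened the grip, with its centre under 85 mm throughout.

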